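# Seat the burner crown on its spark pin

### The job

After cleaning, the brass crown of the table-top gas stove was put back askew: it rides up on the white spark pin instead of lying flat. With a fingertip, push the crown round on the burner, either way, until its notch comes over the pin, then press it down past its spring clip so that it lies flat on its seat, and take the hand away. Don't pick the crown up or force it, and leave the black cap, pan support, sugar pan and colour bottle where they are.

Things in the scene. Friction and masses are not known exactly. Their poses are not given: they have to be found in the camera images.
- crown: Loose brass burner crown (0.2 to 0.4 kg), a disc 110 mm across, 12 mm thick, dark flame slots round its rim. Origin: centre of its flat underside; z up, x points through the one notch in its rim. A spigot below it, 42.5 mm diameter, 14 mm long, sits in the burner's 45 mm bore. Turned wrongly it lies tilted about 0.13 rad, on the pin and the far edge of the seat; a push of 1 to 5 N at a lug turns it.
- notch (a point): Point in the crown's notch, 47 mm from its axis, level with its underside; at the pin's foot when seated. The notch is 10 mm wide, open outwards from 40 mm radius to the rim, right through the thickness. When it comes over the pin that side of the crown sinks about 6 mm, on to the spring clip, and the pin stops it turning; it still slopes by about 0.06 rad.
- lug (a point): Middle of the lug opposite the notch. Three equal dark steel lugs stand on the crown's top, at 60, 180 and 300 degrees from the notch: radial ribs 10 mm high, 6 mm thick, from 27 to 45 mm radius. A fingertip can push on their sides. This point is 36 mm from the crown's axis, 17 mm above its underside.
- crown_top (a point): Centre of the crown's flat top, 12 mm above its underside, with a ring of small dark gas holes. The top is solid, flat and bare here and between the lugs, so it can be pressed. With the notch over the pin, a push down of about 4 to 8 N here, or less nearer the notch, drives the spigot past a spring clip in the bore on the pin's side and lays the crown flat (the pin's side goes down some 5 mm); it stays there.
- seat (a point): Centre of the burner's flat dark steel seat (92 mm across), on its vertical axis, 96 mm above the table, part of the fixed stove. x points level from the burner axis to the spark pin, z up. The crown's underside lies on the seat at this point when seated. Stove: 280 mm (x) by 350 mm (y) by 80 mm high; its black drip tray is 16 mm below the seat.
- pin_tip (a point): Top of the white ceramic spark pin (7 mm diameter, domed), fixed to the stove 47 mm from the burner axis, 12 mm above the seat. Its white block, 18 mm wide, sticks out to 80 mm from the axis, beyond the crown's rim, so it shows from above. A thin copper flame sensor stands 62 mm from the axis, 75 degrees clockwise from the pin, top 4 mm above the seat.
- cap: Loose black burner cap, 100 mm diameter, 15 mm high, lying on the stove's white cartridge-bay lid beside the burner (lid top 82.5 mm above the table, lid centre 170 mm from the burner axis in the stove's -y direction). Origin: centre of its underside. To be left alone.
- pan_support: Loose dark steel pan support, 180 mm square, 28 mm high, on the table beside the stove. Origin: centre of its underside. To be left alone.
- sugar_pan: Loose copper saucepan, 140 mm diameter, 80 mm high, with a long steel handle along its x axis to 222 mm from the centre and up to 93 mm high, on the table. Origin: centre of its underside. To be left alone.
- colour_bottle: Small red bottle with a white cap, 34 mm diameter, 75 mm high, standing on the table behind the stove. Origin: centre of its underside. To be left alone.
Mind the look-alikes: they are no part of the job. Of the things that look like the crown, the smallest one is meant.

How it is judged (in metres and radians):
At the end, for the whole second after the job is handed in: The crown lies flat on its seat (underside within 2 mm of the seat, tilt under 0.025 rad, centred within 5 mm) with the notch over the spark pin (within 5 mm) and at rest; cap, pan support, sugar pan and colour bottle are within 20 mm of where they were (z of crown in the frame of seat between -0.002 and 0.002 m and angle between crown's own z axis and vertical below 0.025 rad and horizontal distance between notch and pin_tip below 0.005 m and horizontal distance between crown and seat below 0.005 m and linear speed of crown below 0.01 m/s and distance of each of cap, pan_support, sugar_pan, colour_bottle from where it was at the start of the episode below 0.02 m); the robot touches nothing.
It fails at once if the crown is lifted off the burner (its centre more than 18 mm above the seat) (z of crown in the frame of seat above 0.018 m).
It fails at once if the crown is forced or squeezed with more than 40 N (contact force between the fingers and crown above 40 N).
It fails at once if the cap, pan support, sugar pan or colour bottle is moved more than 20 mm (distance of any of cap, pan_support, sugar_pan, colour_bottle from where it was at the start of the episode above 0.02 m).
It also fails if it takes over 64 s, if anything falls off the work surface, if the arm or the gripper's body presses on something with over 40 N, if the wrist force passes 120 N, or if a joint passes its speed limit or range.

### The arm

A 6-joint arm with a two-finger parallel gripper is mounted at the origin on the work surface. World frame = base frame: x ahead of the robot, y to its left, z up, the work surface at z = 0. Lengths are in mm, angles in rad, forces in N, time in s.
With the tool pointing down it reaches from about 350 to 775 mm from the base axis. Payload 7.3 kg.
Tool frame: the origin (TCP) lies midway between the tips of the shut fingers; the grasp point (between the pads) lies 19 mm behind it (grasp_offset is the z of the grasp point in the tool frame, in mm); z points along the fingers, y is the direction in which the jaws open and shut (so a half turn about z gives the same grasp; the last joint's range is limited). The gripper opens to 92 mm and grips with 3 to 60 N. Pads are 19 mm wide; open, the fingers measure 130 mm over their backs; the gripper's body (75 mm by 190 mm) begins 47 mm behind the grasp point.
Start: joints at [1.193, 0.342, 1.524, -0, 1.275, -0.146], TCP at [120.592, 510.982, 226.741] pointing down, gripper open.
Joint ranges: [-2.53, 2.53], [-0.77, 2.02], [0.04, 2.7], [-1, 4.14], [0.28, 2.66], [-3.11, 3.11]. Speed limits (rad/s): [2.57, 2.57, 3.14, 3.14, 3.14, 3.14].

### API

Orientations are given as [roll, pitch, yaw] about the fixed x, y, z axes, in that order (R = Rz(yaw) Ry(pitch) Rx(roll)).
In Python, from plant import get_obs, capture, camera_model, close_job, boxes_of, regions_of, place_of, grasp_offset gives the robot as it stands. The module is installed in compiled form; this text tells all that it offers.
- The arm moves only by the tool send_rows, never from a script. Its argument "targets" is a list that holds one entry, the list of rows, each a list of 7 numbers: the turn, a rotation vector about the tool's x, y, z in degrees, then the shift along the tool's x, y, z in mm, then the closure, from -1 (fully open) to 1 (shut). A call has 1 to 5 rows; each row is the pose to reach, as a shift and turn from the pose commanded when the call began, along the tool's axes at that moment; what a row does not reach only later rows make up. A row lasts 1/12 s, in which the tool goes at most 41.7 mm and 7.16 degrees, less where a joint would pass 70% of its speed; a pose out of reach is approached as far as the arm can. A call with a gripper value outside its range is refused whole. The fingers move at their own pace and stop on an object; the grip force is fixed at half the most. Time passes only in rows, so rows that repeat a pose let the fingers close. It gives the time, the measured TCP pose, the force and the opening at its end, in the units of the state.
- get_obs(): the state, without advancing time (a new reading comes with each control period).
- capture(name): name is "scene" or "side" or "wrist"; returns the picture (384x512x3 uint8, red, green, blue); there is no depth.
- camera_model(name): a dict with "K" (3x3 intrinsics, pixels), "k1" (the pictures are not rectified: a ray, as slopes to the right and down, at radius r is drawn at 1 + k1 r^2 times it, then the intrinsics apply), "world_to_cam" (4x4, takes a point from world to camera coordinates). Camera axes: x right, y up, looking along -z (the intrinsics and any distortion apply to the point x, -y, -z); pixel columns grow to the right and rows downward; lengths in mm; the calibration is good to about 2 mm. A picture is of the moment at which its call begins: read the wrist's pose just before it. camera_model takes no time and is no camera call; for the wrist camera it gives the pose at the moment of the call.
- close_job(): hands the job in, once; it reports no verdict.
Trained networks look in the newest picture that a camera, given by its name, has taken for a name from the list of things; names that differ only in an ending like _2 or _b are one class to them, and where a whole thing is asked for, a point or a joint stands for the part that bears it (a point fixed in the world has none). Each returns a list of dicts, best first, with "conf" (0 to 1); they miss things now and then, are a little off and sometimes report something else, mostly with a low value. They report only what shows in the picture. A call takes as long as a camera call. They do not tell look-alikes from the thing itself.
- boxes_of(label, camera): "location" ([row, column] in pixels, amid what is visible of it).
- regions_of(label, camera): "region" (384x512 bool, what is visible of it) and "location" ([row, column] in pixels, amid what is visible of it).
- place_of(label, camera): "location" ([row, column] in pixels: a listed point, or the origin of a listed thing).
The state is a dict: "time": time; "joint_positions": joint angles; "dq": joint speeds; "tau": joint torques, N m; "tool_pos": TCP position; "tcp_rot": TCP orientation; "contact_force": force on the tool from outside, world axes, zero at the start; "moment": the same for the moment, N m; "grip_width": finger opening in mm.
Only numpy, scipy, OpenCV 4.12 (cv2) and the standard library are available. Lean on these libraries where they do the work, as an engineer would, in place of code of your own. Each camera call takes 0.05 s, during which the arm holds its last target.

## Working session

There is one attempt and no reset: what is moved stays moved. The work goes in short steps, Python scripts to look and compute and a tool call to move; the robot and the scene stay as the last step left them, time stands still between calls to the robot, and variables do not carry over. Pictures are saved under pics/ and viewed, and the job is handed in when it is done.

Besides the shell and the picture viewer there is one more tool, called after "Call:" in YAML: its name, and indented under it one key for each argument. send_rows: Moves the arm, as the interface text tells. Its arguments: {"type":"object","properties":{"targets":{"type":"array","items":{"type":"array","items":{"type":"array","items":{"type":"number"}}}}},"required":["targets"]}

```bash
mkdir -p pics; python3 - <<'E'
from plant import *
import cv2
o=get_obs()
for k,v in o.items(): print(k,v)
print(grasp_offset if not callable(grasp_offset) else grasp_offset())
for n in ["scene","side","wrist"]:
    im=capture(n); cv2.imwrite(f"pics/{n}0.png",cv2.resize(im[:,:,::-1],(768,576)))
    m=camera_model(n); print(n,m)
E
```

```text
time 0.0
joint_positions [ 1.19298801e+00  3.42728251e-01  1.52499955e+00 -8.06270572e-06
  1.27538635e+00 -1.46026264e-01]
dq [-0.00019676 -0.00058836 -0.00017964 -0.00051886 -0.00024547 -0.00184333]
tau [-2.93070188e-04 -4.31248283e+01 -2.44217795e+01  7.16986391e-02
  5.60808205e-02 -1.54386389e-04]
tool_pos [120.44552884 510.59024165 226.04818485]
tcp_rot [-3.14008623e+00 -2.13761311e-04  2.90981279e+00]
contact_force [-0.86131739  0.00934036 -0.56430035]
moment [-0.00529676  0.05733997 -0.00143341]
grip_width 91.96284583046737
-18.8
scene {'K': array([[490.59584884,   0.        , 253.43963087],
       [  0.        , 490.59584884, 194.48095581],
       [  0.        ,   0.        ,   1.        ]]), 'k1': -0.2155228433928412, 'world_to_cam': array([[ 3.77054699e-01,  9.26173354e-01, -5.71604318e-03,
        -1.99475625e+02],
       [-7.28959924e-01,  3.00562937e-01,  6.15044186e-01,
         2.83293259e+02],
       [ 5.71355567e-01, -2.27738534e-01,  7.88471925e-01,
        -1.48350612e+03],
       [ 0.00000000e+00,  0.00000000e+00,  0.00000000e+00,
         1.00000000e+00]])}
side
[... 401 characters left out ...]
-5.05190406e-01,  7.07438436e-01,
        -9.16637491e+02],
       [ 0.00000000e+00,  0.00000000e+00,  0.00000000e+00,
         1.00000000e+00]])}
wrist {'K': array([[280.16004506,   0.        , 258.24562346],
       [  0.        , 280.16004506, 190.60166458],
       [  0.        ,   0.        ,   1.        ]]), 'k1': -0.010133838187207174, 'world_to_cam': array([[ 2.30576161e-01,  9.73053792e-01, -9.76153555e-04,
        -5.24317566e+02],
       [-9.29270557e-01,  2.19903466e-01, -2.96814247e-01,
         3.68896058e+01],
       [-2.88601569e-01,  6.93454003e-02,  9.54934736e-01,
        -3.90754519e+02],
       [ 0.00000000e+00,  0.00000000e+00,  0.00000000e+00,
         1.00000000e+00]])}
```

View pics/scene0.png

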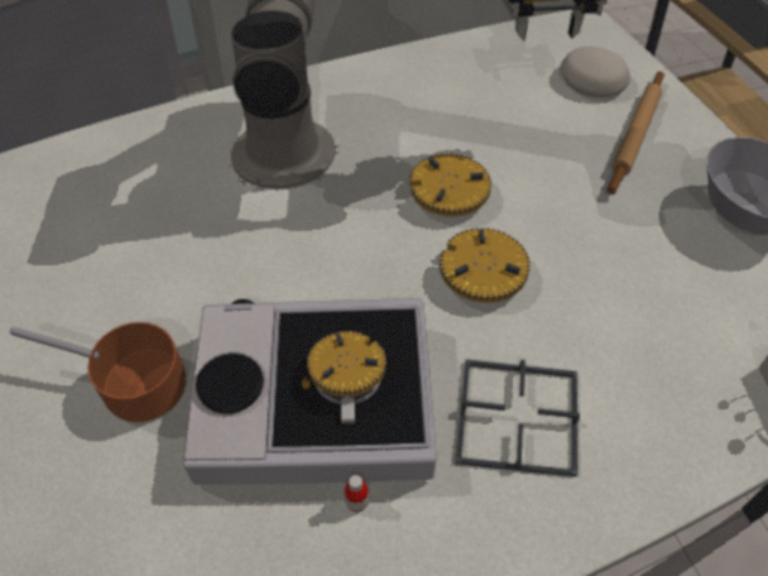

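View pics/side0.png

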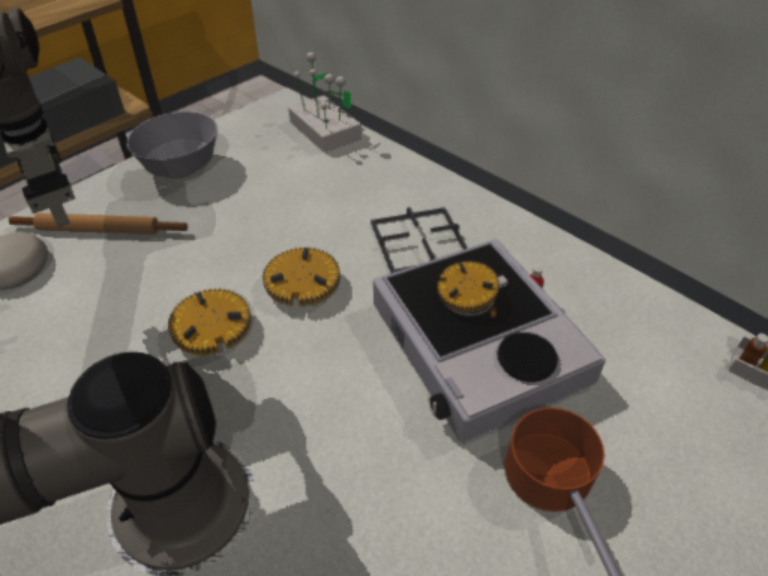

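View pics/wrist0.png

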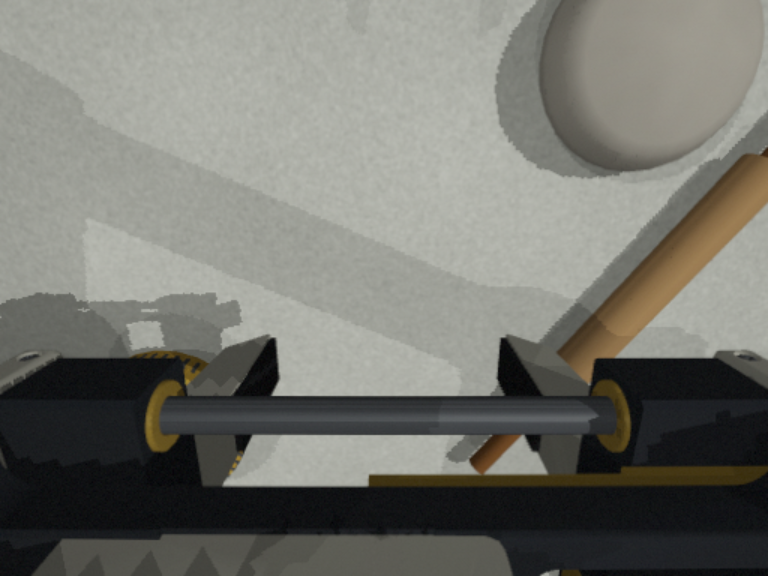

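Scene shows the stove crown at about (347,362) in the 768-px picture, with the pin block at (348,408) below it. Two larger look-alikes lie on the table. The side view shows the crown at (468,286) and the block at its right, (500,282). Now I'll measure.

```bash
cat > h.py <<'E'
import numpy as np,cv2
from plant import *
def D(m): return np.array([m['k1'],0,0,0,0.])
# note: k1 model: drawn = 1+k1 r^2 (cv2 same)
def proj(m,P):
    P=np.atleast_2d(P).astype(float); T=m['world_to_cam']; c=P@T[:3,:3].T+T[:3,3]
    c=c*np.array([1,-1,-1]); return cv2.projectPoints(c[:,None],np.zeros(3),np.zeros(3),m['K'],D(m))[0][:,0]
def ray(m,uv):
    n=cv2.undistortPoints(np.array([[uv]],float),m['K'],D(m))[0,0]
    d=np.array([n[0],-n[1],-1]); T=m['world_to_cam']; R=T[:3,:3]
    return -R.T@T[:3,3], R.T@d/np.linalg.norm(d)
def atz(m,uv,z):
    o,d=ray(m,uv); return o+d*(z-o[2])/d[2]
def tri(l):
    A=np.zeros((3,3));b=np.zeros(3)
    for m,uv in l:
        o,d=ray(m,uv);Q=np.eye(3)-np.outer(d,d);A+=Q;b+=Q@o
    P=np.linalg.solve(A,b); return P
E
python3 - <<'E'
from h import *
for n in ["scene","side"]:
    capture(n)
    m=camera_model(n)
    for l,z in [("crown",105),("crown_top",115),("lug",115),("notch",100),("seat",96),("pin_tip",108),("cap",82.5)]:
        for r in place_of(l,n)[:4]:
            uv=r['location'][::-1]; print(n,l,np.round(uv,1),round(r['conf'],2),np.round(atz(m,uv,z),1))
E
python3 - <<'E'
from h import *
for n,c in [("scene",(231,245)),("side",(315,192))]:
    im=capture(n)[:,:,::-1]; x,y=c
    cv2.imwrite(f"pics/{n}1.png",cv2.resize(im[y-45:y+45,x-60:x+60],(792,594),interpolation=cv2.INTER_CUBIC))
E
```

```text
scene crown [230.4 244.3] 0.72 [591.2 -77.8 105. ]
scene crown [321.1 177.8] 0.63 [499.6 185.8 105. ]
scene crown [296.9 125.2] 0.58 [316.4 209.2 105. ]
scene crown_top [232.  240.5] 0.97 [589.6 -73.1 115. ]
scene crown_top [301.1 120.3] 0.76 [313.1 222.2 115. ]
scene crown_top [321.2 173.8] 0.64 [495.8 186.9 115. ]
scene lug [341.6 178.3] 0.89 [526.4 225.2 115. ]
scene lug [318.1 118.8] 0.86 [324.6 266.  115. ]
scene lug [218.  249.5] 0.67 [ 599.4 -108.3  115. ]
scene notch [302.  168.8] 0.94 [453.1 158.2 100. ]
scene notch [246.5 228.6] 0.9 [563.5 -29.8 100. ]
scene notch [276.  128.2] 0.59 [301.5 156.5 100. ]
scene pin_tip [233.9 259. ] 0.58 [629.7 -84.3 108. ]
scene cap [151.3 254.8] 0.62 [ 538.2 -243.6   82.5]
side crown [314.1 190.3] 0.92 [596.2 -78.8 105. ]
side crown [199.3 184.8] 0.91 [391.3 160.5 105. ]
side crown [143.1 216.8] 0.68 [213.1 173.3 105. ]
side crown_top [138.1 213.8] 0.78 [206.2 182.3 115. ]
side crown_top [311.5 186.2] 0.75 [595.  -69.5 115. ]
side crown_top [200.9 179.9] 0.67 [401.  163.7 115. ]
side lug [135.9 201.6] 0.8 [226.4 223.2 115. ]
side lug [327.1 190.8] 0.63 [ 610.7 -110.6  115. ]
side lug [203.1 169.7] 0.63 [432.4 191.7 115. ]
side notch [195.8 204.1] 0.74 [340.6 114.7 100. ]
side notch [146.2 229.7] 0.62 [195.7 135.7 100. ]
side notch [297.9 189.6] 0.59 [571.4 -42.6 100. ]
side seat [314.2 194.7] 0.73 [590.8 -84.6  96. ]
side seat [353.5 196.7] 0.34 [ 659.9 -165.9   96. ]
side pin_tip [327.8 186. ] 0.75 [633.  -96.8 108. ]
side pin_tip [363.8 315.7] 0.41 [ 377.6 -390.4  108. ]
side pin_tip [326.3 192.6] 0.21 [ 609.9 -109.5  108. ]
side cap [350.1 238.9] 0.78 [ 544.3 -239.7   82.5]
```

View pics/scene1.png

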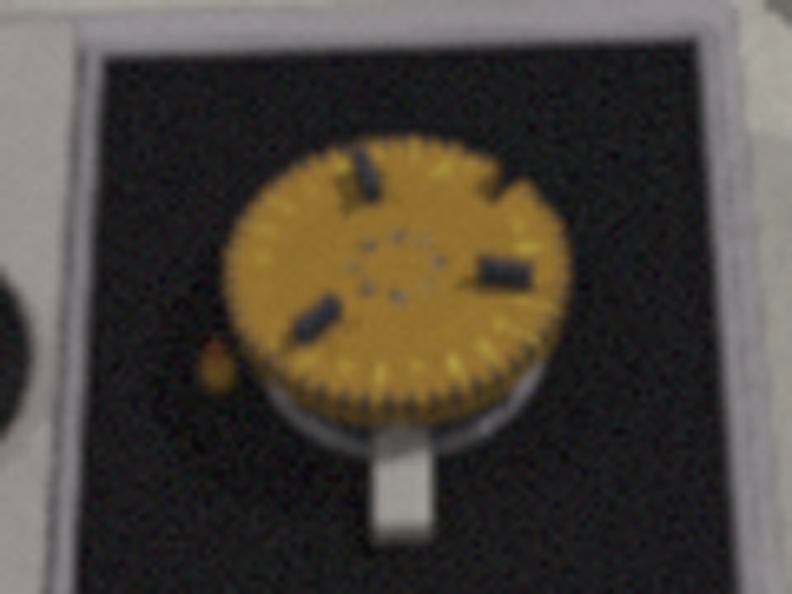

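View pics/side1.png

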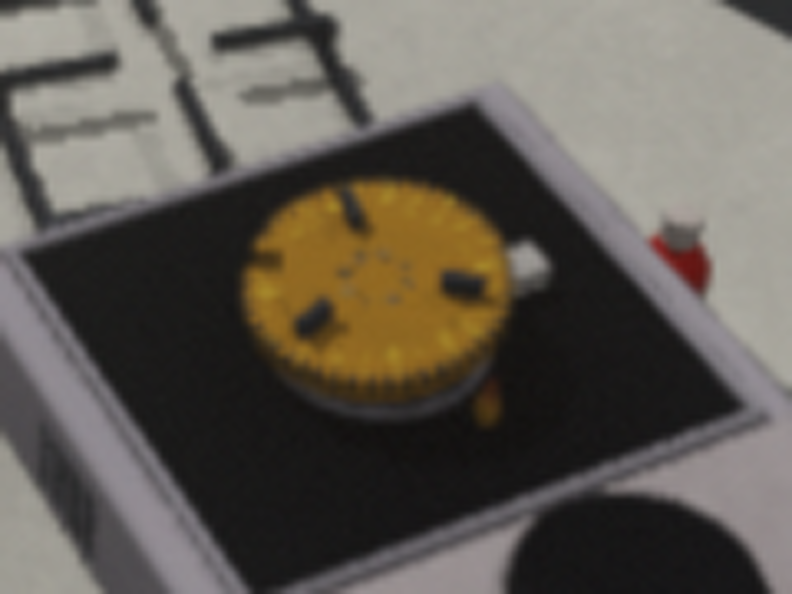

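```bash
cat > fit.py <<'E'
from h import *
from scipy.optimize import least_squares
from scipy.spatial.transform import Rotation as Ro
def crown(p,pts,tilt=0.129):
    cx,cy,psi,th=p[:4]
    a=np.array([np.sin(psi),-np.cos(psi),0]) # rot about this axis lifts pin side
    R=Ro.from_rotvec(a*tilt).as_matrix()@Ro.from_euler('z',psi+th).as_matrix()
    return np.array([cx,cy,96+46*tilt])+np.atleast_2d(pts)@R.T
def rp(deg,r,z): a=np.radians(deg); return [r*np.cos(a),r*np.sin(a),z]
E
cat > f1.py <<'E'
from fit import *
S=camera_model("scene"); W=camera_model("side")
# order: center top, lug ... by scene: notch right-up; 
obs={ 'scene':{'c':(396,267),'A':(366,172),'B':(506,270),'C':(317,317),'n':(500,184)},
      'side':{'c':(377,277),'A':(315,318),'B':(353,207),'C':(463,284),'n':(266,258)}}
off={'scene':(171,200),'side':(255,147)}
M={'scene':S,'side':W}
loc={'c':rp(0,0,12),'A':rp(60,36,22),'B':rp(300,36,22),'C':rp(180,36,22),'n':rp(0,48,10)}
def res(p,full=False):
    r=[]
    for k in obs:
        for q,(u,v) in obs[k].items():
            uv=np.array([u/6.6-.5*(1-1/6.6)+off[k][0],v/6.6-.5*(1-1/6.6)+off[k][1]])
            sh=np.array([p[4+2*(k=='side')],p[5+2*(k=='side')]])
            d=proj(M[k],crown(p,loc[q]))[0]+sh-uv; r+=list(d)
    return np.array(r+list(np.array(p[4:8])/1.0)+[ (p[2]+0.3)/0.1])
s=least_squares(res,[592,-77,-0.3,2.5,0,0,0,0])
print(np.round(s.x,3),s.cost); print(np.round(s.fun[:20].reshape(-1,2),2))
p=s.x
for psi in (-0.3,-0.2,-0.4):
  o=np.array([p[0],p[1],0]);x=np.array([np.cos(psi),np.sin(psi),0])
  for k in obs:
    uv=proj(M[k],[o+x*80+[0,0,z] for z in (84,90,96)])+[p[4+2*(k=='side')],p[5+2*(k=='side')]]
    print(psi,k,np.round((uv-off[k])*6.6,0).tolist())
for q in loc: print(q,np.round(crown(p,loc[q]),1))
E
python3 f1.py
```

```text
[ 5.89314e+02 -7.60850e+01 -2.74000e-01  2.28500e+00  1.75000e-01
 -1.29000e-01  1.86000e-01  2.26000e-01] 2.1870040519171146
[[ 0.2   0.38]
 [ 0.05 -0.36]
 [-0.13 -0.44]
 [-0.22 -0.38]
 [-0.07  0.93]
 [ 0.05  0.64]
 [-0.14 -0.61]
 [-0.01 -0.66]
 [ 0.22 -0.55]
 [-0.3   0.95]]
-0.3 scene [[414.0, 534.0], [414.0, 525.0], [413.0, 516.0]]
-0.3 side [[527.0, 264.0], [529.0, 254.0], [531.0, 244.0]]
-0.2 scene [[440.0, 531.0], [439.0, 522.0], [438.0, 513.0]]
-0.2 side [[515.0, 253.0], [517.0, 243.0], [519.0, 233.0]]
-0.4 scene [[389.0, 535.0], [388.0, 526.0], [387.0, 517.0]]
-0.4 side [[537.0, 276.0], [539.0, 266.0], [541.0, 256.0]]
c [[587.8 -75.7 113.8]]
A [[551.  -72.4 119.2]]
B [[607.  -45.7 125.3]]
C [[ 601.8 -107.8  126.8]]
n [[567.8 -32.4 107.8]]
```

```bash
python3 - <<'E'
from fit import *
o=get_obs(); m=camera_model("wrist"); T=np.linalg.inv(m['world_to_cam'])
R=Ro.from_euler('xyz',o['tcp_rot']).as_matrix(); p=o['tool_pos']
print("cam in tool",np.round(R.T@(T[:3,3]-p),1)); print(np.round(R.T@T[:3,:3],3))
# where does pixel (256,110) hit plane z=110 in tool xy for TCP z=300
Tt=np.eye(4);Tt[:3,:3]=R;Tt[:3,3]=p
X=np.linalg.inv(Tt)@T   # tool->cam
np.save('X.npy',X)
for yaw in (167,180,205,250):
  for z in (230,300):
    Rn=Ro.from_euler('xyz',[np.pi,0,np.radians(yaw)]).as_matrix()
    Tn=np.eye(4);Tn[:3,:3]=Rn;Tn[:3,3]=[0,0,z]
    mm=dict(m);mm['world_to_cam']=np.linalg.inv(Tn@X)
    q=atz(mm,(256,110),112); print(yaw,z,np.round(q,1),"tcp",np.round(np.array([589,-76])-q[:2],0))
E
```

```text
cam in tool [ 8.030e+01 -1.000e-01 -1.574e+02]
[[-0.001  0.955  0.297]
 [ 1.     0.001  0.   ]
 [-0.     0.297 -0.955]]
167 230 [-73.   14.6 112. ] tcp [662. -91.]
167 300 [-71.7  13.8 112. ] tcp [661. -90.]
180 230 [-74.4  -2.2 112. ] tcp [663. -74.]
180 300 [-72.9  -2.7 112. ] tcp [662. -73.]
205 230 [-66.5 -33.4 112. ] tcp [656. -43.]
205 300 [-65.  -33.3 112. ] tcp [654. -43.]
250 230 [-23.4 -70.7 112. ] tcp [612.  -5.]
250 300 [-22.4 -69.5 112. ] tcp [611.  -7.]
```

Call:
send_rows:
  targets:
    - [[0, 0, 0, -32, -21, -1, 1], [0, 0, 0, -64, -42, -2, 1], [0, 0, 0, -97, -62, -3, 1], [0, 0, 0, -130, -83, -4, 1], [0, 0, 0, -162, -104, -4, 1]]

```text
time: 1.47
tool_pos: [255.3, 371.3, 231.0]
tcp_rot: [3.141, 0.0, 2.91]
contact_force: [1.1, 0.9, 0.1]
grip_width: 62.9
```

Call:
send_rows:
  targets:
    - [[0, 0, 0, -32, -21, -1, 1], [0, 0, 0, -64, -42, -2, 1], [0, 0, 0, -97, -62, -3, 1], [0, 0, 0, -130, -83, -4, 1], [0, 0, 0, -162, -104, -4, 1]]

```text
time: 1.88
tool_pos: [389.4, 232.6, 235.2]
tcp_rot: [3.141, 0.001, 2.91]
contact_force: [0.5, 1.2, 0.2]
grip_width: 29.8
```

Call:
send_rows:
  targets:
    - [[0, 0, 0, -32, -21, -1, 1], [0, 0, 0, -64, -42, -2, 1], [0, 0, 0, -97, -62, -3, 1], [0, 0, 0, -130, -83, -4, 1], [0, 0, 0, -162, -104, -4, 1]]

```text
time: 2.3
tool_pos: [523.2, 93.9, 239.0]
tcp_rot: [3.141, 0.001, 2.909]
contact_force: [0.4, 1.1, -0.3]
grip_width: 1.0
```

Call:
send_rows:
  targets:
    - [[0, 0, -7, -32, -21, -1, 1], [0, 0, -14, -64, -42, -2, 1], [0, 0, -21, -97, -62, -3, 1], [0, 0, -28, -130, -83, -4, 1], [0, 0, -35, -162, -104, -4, 1]]

```text
time: 2.72
tool_pos: [656.9, -44.4, 242.8]
tcp_rot: [-3.141, 0.001, -2.757]
contact_force: [0.9, -0.5, 1.0]
grip_width: 0.5
```

Call:
send_rows:
  targets:
    - [[0, 0, -3, 0, 0, 0, 1], [0, 0, -3, 0, 0, 0, 1], [0, 0, -3, 0, 0, 0, 1]]

```text
time: 2.97
tool_pos: [655.4, -42.7, 242.1]
tcp_rot: [3.14, -0.001, -2.713]
contact_force: [0.1, 1.5, 0.6]
grip_width: 0.3
```

```bash
python3 - <<'E'
from h import *
o=get_obs(); print(o['tool_pos'],np.degrees(o['tcp_rot']),o['grip_width'],o['contact_force'],o['time'])
im=capture("wrist"); cv2.imwrite("w1.png",im[:,:,::-1]); cv2.imwrite("pics/wrist1.png",cv2.resize(im[:,:,::-1],(768,576)))
m=camera_model("wrist"); import pickle; pickle.dump(m,open("w1.pkl","wb"))
E
```

```text
[655.40865856 -42.67092777 242.12801239] [ 1.79934158e+02 -4.58831569e-02 -1.55417092e+02] 0.31310068981406214 [0.05571008 1.45512184 0.55752935] 2.9667
```

View pics/wrist1.png

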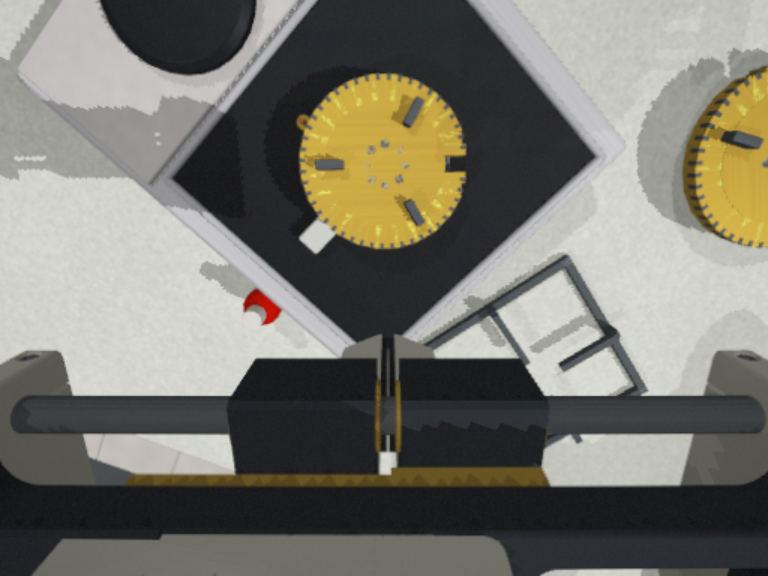

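The wrist view shows the crown at (383,161), its notch at (456,163) and its lugs at (414,112), (329,164) and (413,212). The white block is at (317,236) and the copper sensor at (303,121). Zooming in to measure.

```bash
python3 - <<'E'
import cv2
im=cv2.imread("w1.png"); cv2.imwrite("pics/w1z.png",cv2.resize(im[40:180,180:330],(642,600),interpolation=cv2.INTER_CUBIC))
E
```

```text
(no output)
```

View pics/w1z.png

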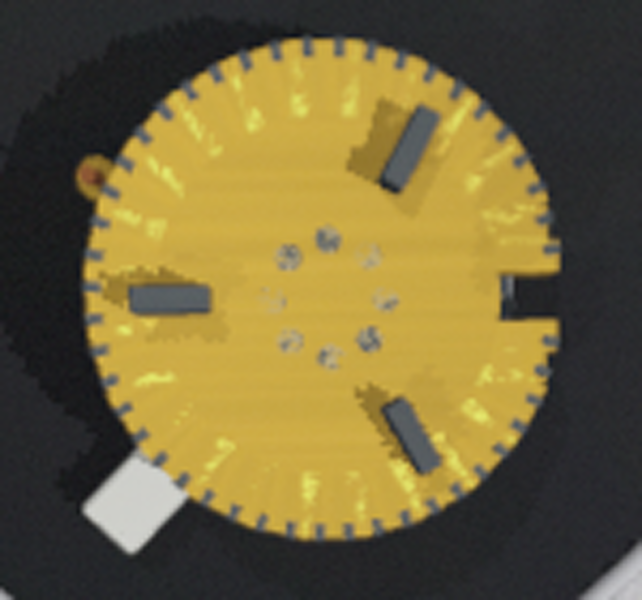

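```bash
cat > f2.py <<'E'
from fit import *
import pickle
m=pickle.load(open("w1.pkl","rb"))
s=4.28
P=lambda u,v: np.array([(u+.5)/s-.5+180,(v+.5)/(600/140)-.5+40])
pts=[(rp(0,0,12),P(329,299)),(rp(60,36,22),P(412,148)),(rp(300,36,22),P(413,436)),(rp(180,36,22),P(170,299)),(rp(0,40,12),P(501,296))]
def model(p):
    r=[]
    for l,uv in pts: r.append(proj(m,crown(p,l,p[4]))[0]-uv)
    cx,cy,psi=p[:3]; o=np.array([cx,cy,0])
    x=np.array([np.cos(psi),np.sin(psi),0]);y=np.array([-x[1],x[0],0])
    for sgn,uv in ((1,P(132,553)),(-1,P(83,510))):
        r.append(proj(m,o+80*x+9*sgn*y+[0,0,p[5]])[0]-uv)
    a=psi-np.radians(75)
    r.append((proj(m,o+62*np.array([np.cos(a),np.sin(a),0])+[0,0,100])[0]-P(94,176)))
    return np.array(r)
def res(p): return np.r_[model(p).ravel(),(p[4]-.129)/.02,(p[5]-90)/5]
q=least_squares(res,[592,-77,-.3,2.3,.129,90])
print(np.round(q.x,3),"psi,notch,lugC yaw deg",np.degrees([q.x[2],q.x[2]+q.x[3],q.x[2]+q.x[3]+np.pi])); print(np.round(model(q.x),2))
E
python3 f2.py
```

```text
[ 5.89826e+02 -7.55770e+01 -3.45000e-01  2.36400e+00  1.35000e-01
  9.29030e+01] psi,notch,lugC yaw deg [-19.77080135 115.65952935 295.65952935]
[[-0.15  0.41]
 [-0.16 -0.23]
 [ 0.3   0.46]
 [-0.38  0.22]
 [-0.28  0.45]
 [ 0.98  0.67]
 [ 0.27 -0.38]
 [-0.4  -1.53]]
```

Call:
send_rows:
  targets:
    - [[0, 0, -1, 20, -14, 20, 1], [0, 0, -1, 40, -27, 40, 1], [0, 0, -1, 56.5, -38.5, 64, 1], [0, 0, -1, 56.5, -38.5, 86, 1], [0, 0, -1, 56.5, -38.5, 100, 1]]

```text
time: 3.43
tool_pos: [618.6, -100.8, 141.5]
tcp_rot: [3.14, -0.001, -2.695]
contact_force: [0.1, 0.2, -0.2]
grip_width: 0.6
```

Call:
send_rows:
  targets:
    - [[0, 0, 0, 0, 0, 4, 1], [0, 0, 0, 0, 0, 8, 1], [0, 0, 0, 0, 0, 8, 1]]

```text
time: 3.68
tool_pos: [620.6, -100.5, 135.2]
tcp_rot: [-3.141, 0.0, -2.692]
contact_force: [-0.3, 0.3, 0.1]
grip_width: 0.4
```

```bash
python3 - <<'E'
from h import *
o=get_obs(); print(o['tool_pos'],np.degrees(o['tcp_rot']),o['contact_force'],o['time'])
for n in ("side","scene","wrist"):
    im=capture(n)[:,:,::-1]
    if n=="side": im=im[120:240,240:400]
    if n=="scene": im=im[180:300,150:310]
    cv2.imwrite(f"pics/{n}2.png",cv2.resize(im,(768,576),interpolation=cv2.INTER_CUBIC))
E
```

```text
[ 620.55610517 -100.49313337  135.20373474] [-1.79984329e+02  2.84276961e-02 -1.54249409e+02] [-0.29655542  0.25809904  0.13049479] 3.6833
```

View pics/side2.png

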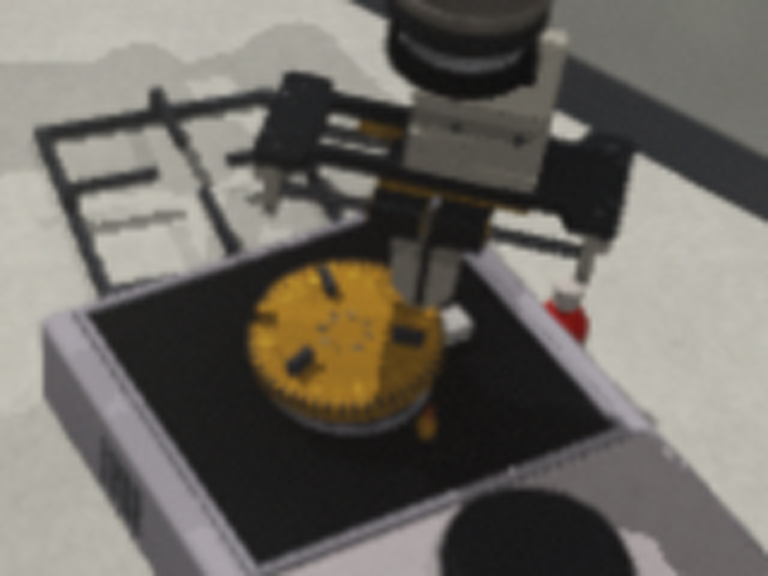

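View pics/wrist2.png

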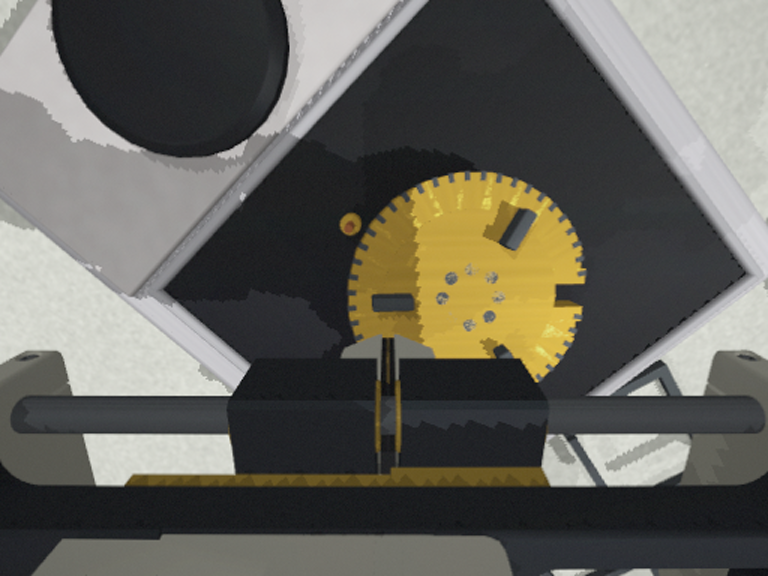

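View pics/scene2.png

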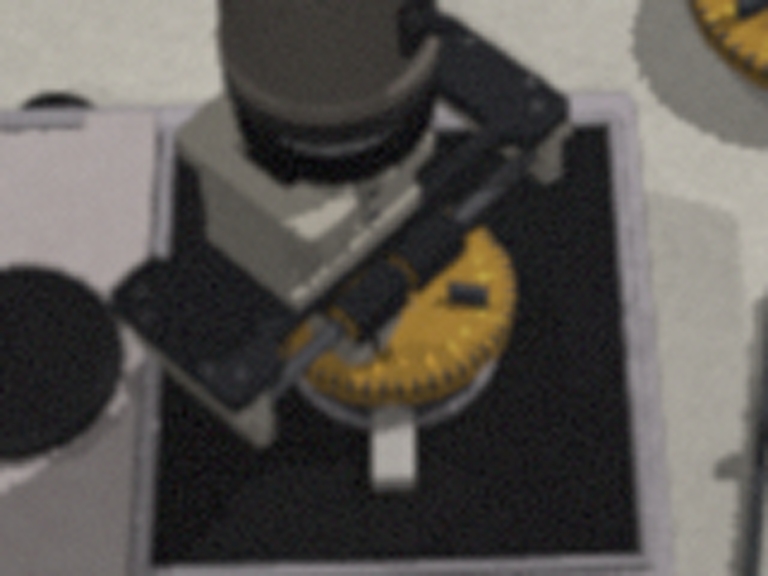

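The side view shows the shut fingers standing above the crown, just behind lug C at (408,334). In the wrist view that lug is at (393,302), right in front of the fingertips. Next I go down behind it, then push clockwise.

Call:
send_rows:
  targets:
    - [[0, 0, 0, 0, 0, 4, 1], [0, 0, 0, 0, 0, 7, 1], [0, 0, 0, 0, 0, 9, 1], [0, 0, 0, 0, 0, 11, 1], [0, 0, 0, 0, 0, 11, 1]]

```text
time: 4.25
tool_pos: [620.2, -101.3, 123.1]
tcp_rot: [3.141, -0.001, -2.693]
contact_force: [-0.1, -1.0, -0.9]
grip_width: 0.3
```

```bash
cat > plan.py <<'E'
# usage: plan.py th_list ; rows from current measured pose (minus sag) to lug-angle poses
from fit import *
import sys
c=np.array([589.5,-76.]); psi=np.radians(-19.8)
def target(thd,r=36,gap=12.5,h=5.0,base=113.9,tilt=.13):
    t=np.radians(thd); er=np.array([np.cos(t),np.sin(t)]); et=np.array([-er[1],er[0]])
    p=c+r*er+gap*et; d=(p-c)@[np.cos(psi),np.sin(psi)]
    return np.r_[p,base+tilt*d+h],thd-90
def rows(ths,p0,yaw0,**k):
    y=np.radians(yaw0); X=np.array([np.cos(y),np.sin(y)]);Y=np.array([np.sin(y),-np.cos(y)])
    for t in ths:
        p,yw=target(t,**k); d=p[:2]-p0[:2]; 
        print([0,0,round(-((yw-yaw0+180)%360-180),1),round(float(d@X),1),round(float(d@Y),1),round(float(p0[2]-p[2]),1),1])
E
python3 - <<'E'
from plan import *
p0,y0=target(295.7,gap=16.5)
print(p0,y0)
print('step1');rows([292,288,284,280,276],p0,y0)
t=276
while t>150:
    p0,y0=target(t); print('from',t,np.round(p0,1),y0); rows([t-4,t-8,t-12,t-16,t-20],p0,y0); t-=20
E
```

```text
[ 619.9794979  -101.28339787  123.74146247] 205.7
step1
[0, 0, 3.7, 6.3, -0.7, 0.5, 1]
[0, 0, 7.7, 8.9, -1.4, 0.7, 1]
[0, 0, 11.7, 11.6, -1.8, 0.9, 1]
[0, 0, 15.7, 14.2, -2.0, 1.1, 1]
[0, 0, 19.7, 16.9, -2.1, 1.3, 1]
from 276 [ 605.7 -110.5  122.4] 186
[0, 0, 4, 2.5, -0.8, 0.3, 1]
[0, 0, 8, 5.1, -1.4, 0.5, 1]
[0, 0, 12, 7.8, -1.8, 0.8, 1]
[0, 0, 16, 10.4, -2.1, 1.1, 1]
[0, 0, 20, 13.1, -2.1, 1.4, 1]
from 256 [ 592.9 -114.   121. ] 166
[0, 0, 4, 2.5, -0.8, 0.3, 1]
[0, 0, 8, 5.1, -1.4, 0.6, 1]
[0, 0, 12, 7.8, -1.8, 1.0, 1]
[0, 0, 16, 10.4, -2.1, 1.3, 1]
[0, 0, 20, 13.1, -2.1, 1.7, 1]
from 236 [ 579.7 -112.8  119.3] 146
[0, 0, 4, 2.5, -0.8, 0.3, 1]
[0, 0, 8, 5.1, -1.4, 0.7, 1]
[0, 0, 12, 7.8, -1.8, 1.0, 1]
[0, 0, 16, 10.4, -2.1, 1.4, 1]
[0, 0, 20, 13.1, -2.1, 1.7, 1]
from 216 [ 567.7 -107.3  117.6] 126
[0, 0, 4, 2.5, -0.8, 0.3, 1]
[0, 0, 8, 5.1, -1.4, 0.7, 1]
[0, 0, 12, 7.8, -1.8, 1.0, 1]
[0, 0, 16, 10.4, -2.1, 1.3, 1]
[0, 0, 20, 13.1, -2.1, 1.6, 1]
from 196 [558.3 -97.9 116.1] 106
[0, 0, 4, 2.5, -0.8, 0.3, 1]
[0, 0, 8, 5.1, -1.4, 0.5, 1]
[0, 0, 12, 7.8, -1.8, 0.8, 1]
[0, 0, 16, 10.4, -2.1, 1.0, 1]
[0, 0, 20, 13.1, -2.1, 1.2, 1]
from 176 [552.7 -86.  114.8] 86
[0, 0, 4, 2.5, -0.8, 0.2, 1]
[0, 0, 8, 5.1, -1.4, 0.4, 1]
[0, 0, 12, 7.8, -1.8, 0.5, 1]
[0, 0, 16, 10.4, -2.1, 0.6, 1]
[0, 0, 20, 13.1, -2.1, 0.7, 1]
from 156 [551.5 -72.8 114.1] 66
[0, 0, 4, 2.5, -0.8, 0.1, 1]
[0, 0, 8, 5.1, -1.4, 0.1, 1]
[0, 0, 12, 7.8, -1.8, 0.2, 1]
[0, 0, 16, 10.4, -2.1, 0.2, 1]
[0, 0, 20, 13.1, -2.1, 0.1, 1]
```

Call:
send_rows:
  targets:
    - [[0, 0, 1.5, 2, -0.3, 0.1, 1], [0, 0, 3, 4, -0.5, 0.3, 1], [0, 0, 4.5, 5.5, -0.8, 0.4, 1], [0, 0, 6, 7.2, -1, 0.5, 1], [0, 0, 7.7, 8.9, -1.4, 0.7, 1]]

```text
time: 4.67
tool_pos: [613.3, -106.7, 123.3]
tcp_rot: [-3.141, 0.001, -2.83]
contact_force: [1.0, -1.3, -0.1]
grip_width: 0.4
```

```bash
python3 - <<'E'
from plan import *
o=get_obs(); print(o['tool_pos'],np.degrees(o['tcp_rot']),o['contact_force'],o['time'])
print(target(288))
rows([285.6,283.2,280.8,278.4,276],*target(288))
im=capture("wrist")[:,:,::-1]
cv2.imwrite("pics/wrist3.png",cv2.resize(im,(768,576)))
E
```

```text
[ 613.3020466  -106.65830603  123.28328983] [-1.79974844e+02  6.32821177e-02 -1.62146704e+02] [ 1.0272108  -1.28983434 -0.08870579] 4.6667
(array([ 612.51281825, -106.37532216,  123.05240691]), 198)
[0, 0, 2.4, 1.5, -0.5, 0.1, 1]
[0, 0, 4.8, 3.1, -0.9, 0.2, 1]
[0, 0, 7.2, 4.6, -1.3, 0.4, 1]
[0, 0, 9.6, 6.2, -1.6, 0.5, 1]
[0, 0, 12, 7.8, -1.8, 0.7, 1]
```

View pics/wrist3.png

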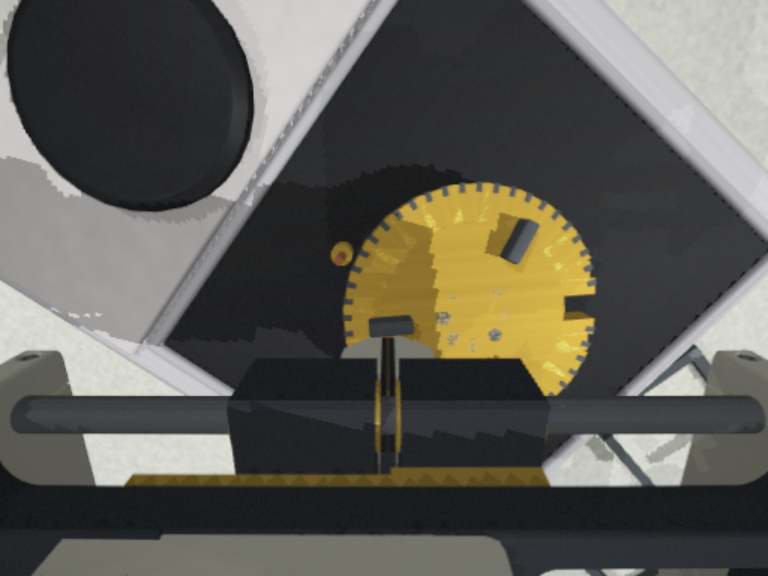

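The crown hasn't turned yet. The lug at (391,326) still has a gap of a few mm to the fingertip, so the tip is narrower than assumed. I'll creep forward to contact.

Call:
send_rows:
  targets:
    - [[0, 0, -1, 1, -0.2, 0, 1], [0, 0, -2, 2, -0.4, 0, 1], [0, 0, -3, 3, -0.5, 0.1, 1], [0, 0, -4, 4, -0.6, 0.2, 1], [0, 0, -4, 5, -0.7, 0.3, 1]]

```text
time: 5.13
tool_pos: [608.5, -108.6, 122.7]
tcp_rot: [3.141, 0.0, -2.756]
contact_force: [1.2, 1.1, 0.0]
grip_width: 0.9
```

```bash
python3 - <<'E'
from plan import *
o=get_obs(); print(o['tool_pos'],np.degrees(o['tcp_rot']),o['contact_force'],o['time'])
im=capture("wrist")[:,:,::-1]
m=camera_model("wrist"); print(proj(m,o['tool_pos'])*1.5)
R=Ro.from_euler('xyz',o['tcp_rot']).as_matrix()
print(np.round(proj(m,[o['tool_pos']+R@np.array([dx,0,0]) for dx in (3,6,9.5)])*1.5,1).tolist())
cv2.imwrite("pics/wrist4.png",cv2.resize(im[150:270,150:410],(780,360)))
E
```

```text
[ 608.47090097 -108.63159079  122.68831394] [ 1.79992723e+02  8.34371339e-03 -1.57887005e+02] [1.16950139 1.09017904 0.04004249] 5.1333
[[388.19564062 358.81140272]]
[[388.2, 352.2], [388.2, 345.6], [388.2, 337.8]]
```

View pics/wrist4.png

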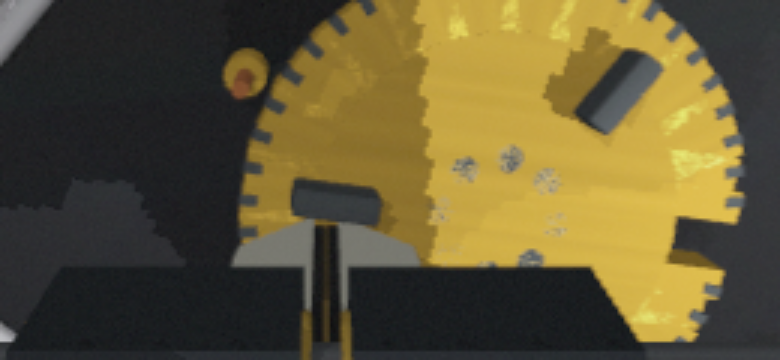

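```bash
cat > nx.py <<'E'
from plan import *
o=get_obs(); y0=np.degrees(o['tcp_rot'][2]); a=[float(x) for x in sys.argv[1:]]
print(np.round(o['tool_pos'],1),round(y0,1),np.round(o['contact_force'],1))
p=o['tool_pos'].copy()
rows(a,p,y0,gap=12)
E
python3 nx.py 282 278 274 270 266; python3 - <<'E'
from plan import *
print(target(266,gap=12)); rows([262,258,254,250,246],*target(266,gap=12))
E
```

```text
[ 608.3 -108.7  122.7] -158.0 [ 0.5 -0.4 -0.2]
[0, 0, np.float64(10.0), -0.4, -0.2, -0.0, 1]
[0, 0, np.float64(14.0), 2.2, -0.5, 0.2, 1]
[0, 0, np.float64(18.0), 4.9, -0.6, 0.5, 1]
[0, 0, np.float64(22.0), 7.5, -0.5, 0.7, 1]
[0, 0, np.float64(26.0), 10.1, -0.2, 1.0, 1]
(array([ 598.95953555, -112.74938349,  121.67533163]), 176)
[0, 0, 4, 2.0, -0.8, 0.2, 1]
[0, 0, 8, 4.6, -1.4, 0.5, 1]
[0, 0, 12, 7.3, -1.8, 0.8, 1]
[0, 0, 16, 9.9, -2.1, 1.2, 1]
[0, 0, 20, 12.6, -2.1, 1.5, 1]
```

Call:
send_rows:
  targets:
    - [[0, 0, 6, 1, -0.2, 0, 1], [0, 0, 11, 3, -0.5, 0.2, 1], [0, 0, 16, 5, -0.6, 0.5, 1], [0, 0, 21, 7.5, -0.5, 0.7, 1], [0, 0, 26, 10, -0.2, 1.0, 1]]

```text
time: 5.6
tool_pos: [599.5, -113.0, 121.9]
tcp_rot: [-3.141, 0.001, 3.068]
contact_force: [1.3, -0.4, 0.8]
grip_width: 0.2
```

Call:
send_rows:
  targets:
    - [[0, 0, 4, 2.5, -0.8, 0.2, 1], [0, 0, 8, 5, -1.4, 0.5, 1], [0, 0, 12, 7.5, -1.8, 0.8, 1], [0, 0, 16, 10, -2.1, 1.2, 1], [0, 0, 20, 12.6, -2.1, 1.5, 1]]

```text
time: 6.02
tool_pos: [586.7, -114.4, 120.4]
tcp_rot: [-3.141, 0.001, 2.719]
contact_force: [1.3, -0.6, 0.0]
grip_width: 0.5
```

```bash
python3 - <<'E'
from plan import *
o=get_obs(); print(o['tool_pos'],np.degrees(o['tcp_rot']),o['contact_force'],o['time'])
im=capture("wrist")[:,:,::-1]
cv2.imwrite("pics/wrist5.png",cv2.resize(im[100:270,130:450],(800,425)))
E
python3 nx.py 242 238 234 230 226;python3 - <<'E'
from plan import *
print(target(246,gap=12)); rows([242,238,234,230,226],*target(246,gap=12))
E
```

```text
[ 586.67201991 -114.35929777  120.38921788] [-1.79974513e+02  5.05060443e-02  1.55814865e+02] [ 1.29933418 -0.61584607  0.03056047] 6.0167
[ 586.1 -114.2  120.3] 155.6 [ 0.3 -0.4 -0.3]
[0, 0, np.float64(3.6), 2.9, -0.5, 0.5, 1]
[0, 0, np.float64(7.6), 5.5, -1.1, 0.9, 1]
[0, 0, np.float64(11.6), 8.1, -1.5, 1.2, 1]
[0, 0, np.float64(15.6), 10.8, -1.7, 1.5, 1]
[0, 0, np.float64(19.6), 13.4, -1.8, 1.9, 1]
(array([ 585.82002634, -113.76847619,  120.11305582]), 156)
[0, 0, 4, 2.0, -0.8, 0.3, 1]
[0, 0, 8, 4.6, -1.4, 0.6, 1]
[0, 0, 12, 7.3, -1.8, 1.0, 1]
[0, 0, 16, 9.9, -2.1, 1.3, 1]
[0, 0, 20, 12.6, -2.1, 1.6, 1]
```

View pics/wrist5.png

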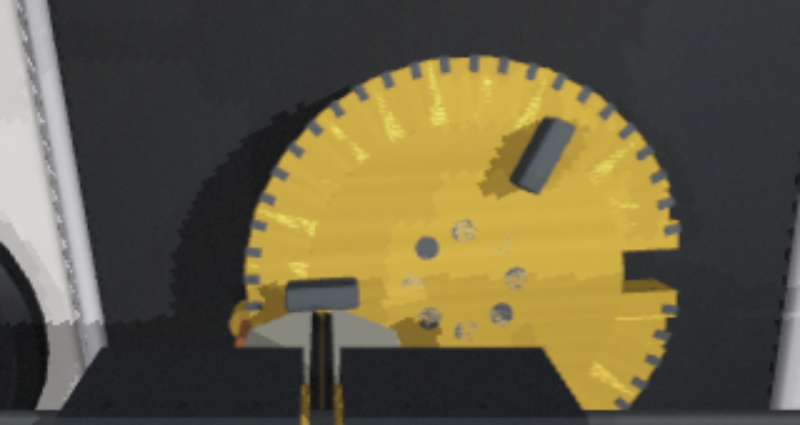

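Pushing works: the lug at (322,294) lies flat against the fingertip, and the crown has turned about 50°. Carrying on.

Call:
send_rows:
  targets:
    - [[0, 0, 4, 2.5, -0.8, 0.3, 1], [0, 0, 8, 5, -1.4, 0.6, 1], [0, 0, 12, 7.5, -1.8, 1.0, 1], [0, 0, 16, 10, -2.1, 1.3, 1], [0, 0, 20, 12.8, -2.1, 1.6, 1]]

```text
time: 6.48
tool_pos: [574.1, -111.1, 118.8]
tcp_rot: [-3.141, 0.001, 2.372]
contact_force: [1.3, -1.2, 0.2]
grip_width: 0.7
```

Call:
send_rows:
  targets:
    - [[0, 0, 4, 2.5, -0.8, 0.3, 1], [0, 0, 8, 5, -1.4, 0.6, 1], [0, 0, 12, 7.5, -1.8, 1.0, 1], [0, 0, 16, 10, -2.1, 1.3, 1], [0, 0, 20, 12.8, -2.1, 1.6, 1]]

```text
time: 6.9
tool_pos: [563.3, -103.7, 117.2]
tcp_rot: [-3.141, 0.001, 2.023]
contact_force: [0.5, -1.6, 0.4]
grip_width: 0.5
```

```bash
python3 - <<'E'
from plan import *
o=get_obs(); print(o['tool_pos'],np.degrees(o['tcp_rot']),o['contact_force'],o['time'])
im=capture("wrist")[:,:,::-1]
cv2.imwrite("pics/wrist6.png",cv2.resize(im[100:270,130:450],(800,425)))
E
python3 nx.py 202 198 194 190 186;python3 - <<'E'
from plan import *
print(target(206,gap=12)); rows([202,198,194,190,186],*target(206,gap=12))
E
```

```text
[ 563.32627477 -103.68603465  117.16624748] [-1.79984372e+02  4.43239171e-02  1.15917273e+02] [ 0.53369014 -1.60910358  0.39761032] 6.9
[ 562.9 -103.2  117. ] 115.7 [-0.2 -0.3 -0. ]
[0, 0, np.float64(3.7), 3.3, -0.9, 0.6, 1]
[0, 0, np.float64(7.7), 5.9, -1.5, 0.9, 1]
[0, 0, np.float64(11.7), 8.5, -1.9, 1.2, 1]
[0, 0, np.float64(15.7), 11.1, -2.1, 1.4, 1]
[0, 0, np.float64(19.7), 13.8, -2.2, 1.7, 1]
(array([ 562.40386809, -102.56688984,  116.75564787]), 116)
[0, 0, 4, 2.0, -0.8, 0.3, 1]
[0, 0, 8, 4.6, -1.4, 0.6, 1]
[0, 0, 12, 7.3, -1.8, 0.8, 1]
[0, 0, 16, 9.9, -2.1, 1.1, 1]
[0, 0, 20, 12.6, -2.1, 1.4, 1]
```

View pics/wrist6.png

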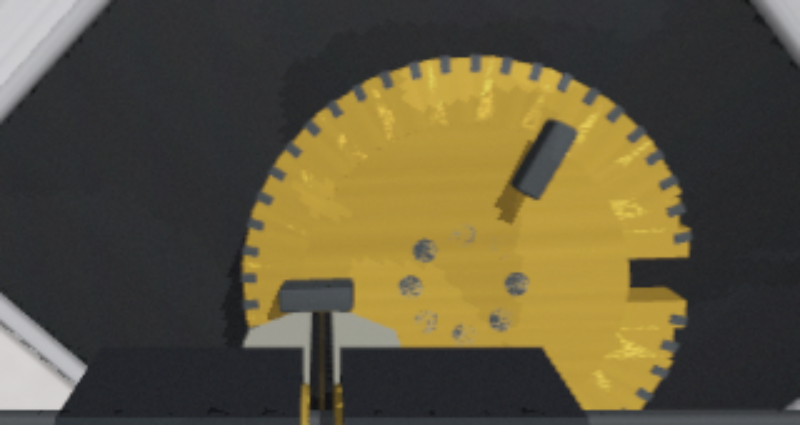

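Call:
send_rows:
  targets:
    - [[0, 0, 4, 2.5, -0.8, 0.4, 1], [0, 0, 8, 5, -1.4, 0.7, 1], [0, 0, 12, 7.7, -1.8, 1.0, 1], [0, 0, 16, 10.3, -2.1, 1.3, 1], [0, 0, 20, 13, -2.1, 1.6, 1]]

```text
time: 7.37
tool_pos: [555.7, -92.8, 115.6]
tcp_rot: [-3.141, 0.001, 1.675]
contact_force: [-0.2, -2.0, 1.4]
grip_width: 0.5
```

Call:
send_rows:
  targets:
    - [[0, 0, 2.5, 1.5, -0.5, 0.1, 1], [0, 0, 5, 3, -0.9, 0.2, 1], [0, 0, 7.5, 4.8, -1.2, 0.4, 1], [0, 0, 10, 6.4, -1.6, 0.5, 1], [0, 0, 12, 7.7, -1.8, 0.6, 1]]

```text
time: 7.78
tool_pos: [553.0, -85.2, 114.9]
tcp_rot: [-3.141, 0.001, 1.467]
contact_force: [-0.6, -1.2, 0.7]
grip_width: 0.8
```

```bash
python3 - <<'E'
from plan import *
o=get_obs(); print(o['tool_pos'],np.degrees(o['tcp_rot']),o['contact_force'],o['time'])
im=capture("wrist")[:,:,::-1]
cv2.imwrite("pics/wrist7.png",cv2.resize(im[100:270,130:450],(800,425)))
im=capture("scene")[:,:,::-1][190:290,165:305]
cv2.imwrite("pics/scene7.png",cv2.resize(im,(784,560),interpolation=cv2.INTER_CUBIC))
E
python3 nx.py 172 170 168 166 164
```

```text
[553.03753337 -85.24311955 114.90809873] [-1.79978732e+02  2.87596676e-02  8.40732132e+01] [-0.55668042 -1.15772522  0.65224364] 7.7833
[553.  -85.  114.8] 84.2 [-1.  -0.8 -1.3]
[0, 0, np.float64(2.2), 2.0, -1.0, 0.2, 1]
[0, 0, np.float64(4.2), 3.3, -1.4, 0.2, 1]
[0, 0, np.float64(6.2), 4.6, -1.7, 0.3, 1]
[0, 0, np.float64(8.2), 5.9, -1.9, 0.4, 1]
[0, 0, np.float64(10.2), 7.2, -2.1, 0.5, 1]
```

View pics/wrist7.png

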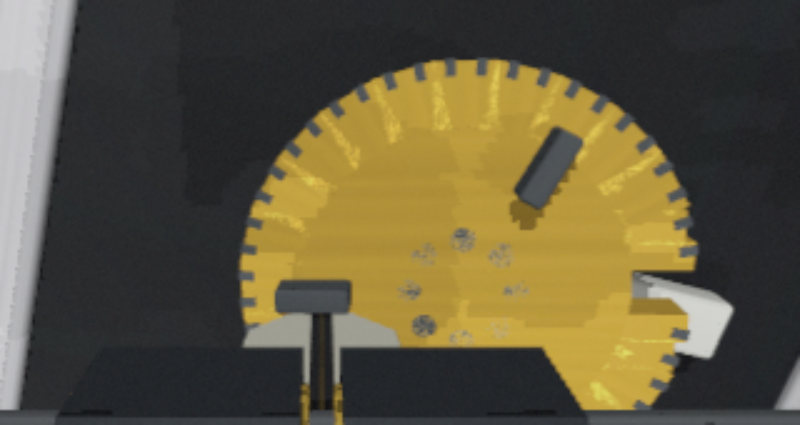

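View pics/scene7.png

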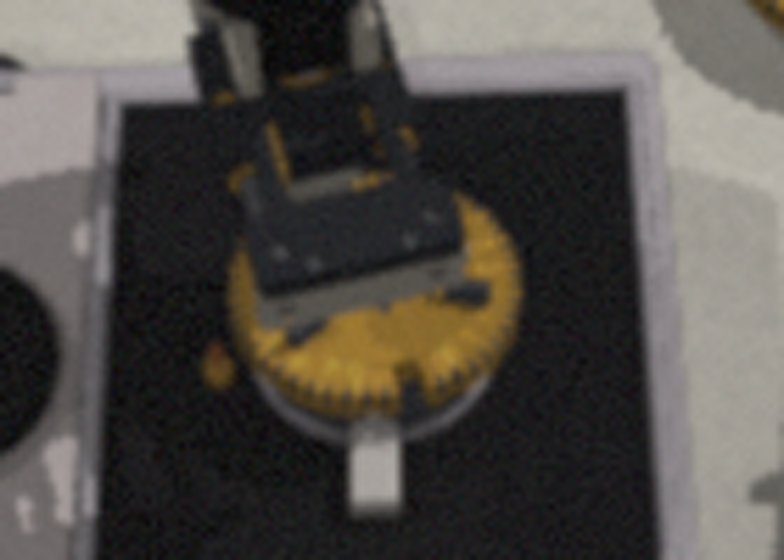

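Lug at (313,296) with the notch at (660,285), still about 14° short of the block at (690,320). Slowing down.

Call:
send_rows:
  targets:
    - [[0, 0, 1.4, 1, -0.3, 0, 1], [0, 0, 2.8, 1.9, -0.6, 0.1, 1], [0, 0, 4.2, 2.8, -0.8, 0.2, 1], [0, 0, 5.6, 3.7, -1, 0.3, 1], [0, 0, 7, 4.6, -1.2, 0.4, 1]]

```text
time: 8.3
tool_pos: [552.4, -80.5, 114.5]
tcp_rot: [-3.141, 0.0, 1.346]
contact_force: [-0.1, -1.9, 1.3]
grip_width: 0.1
```

Call:
send_rows:
  targets:
    - [[0, 0, 0.7, 0.5, -0.1, 0, 1], [0, 0, 1.4, 0.9, -0.2, 0, 1], [0, 0, 2.1, 1.4, -0.3, 0.1, 1], [0, 0, 2.8, 1.8, -0.4, 0.1, 1], [0, 0, 3.5, 2.2, -0.5, 0.1, 1]]

```text
time: 8.72
tool_pos: [552.5, -77.9, 114.2]
tcp_rot: [-3.141, -0.0, 1.283]
contact_force: [-0.5, -0.5, 0.1]
grip_width: 0.4
```

```bash
python3 nx.py 164 163 162 161 160; python3 - <<'E'
from plan import *
im=capture("wrist")[:,:,::-1]
cv2.imwrite("pics/wrist8.png",cv2.resize(im[100:270,130:450],(800,425)))
E
```

```text
[552.5 -77.9 114.2] 73.5 [-0.5 -0.5  0.1]
[0, 0, np.float64(-0.5), 0.0, -0.9, -0.1, 1]
[0, 0, np.float64(0.5), 0.6, -1.1, -0.1, 1]
[0, 0, np.float64(1.5), 1.3, -1.3, -0.0, 1]
[0, 0, np.float64(2.5), 1.9, -1.5, -0.0, 1]
[0, 0, np.float64(3.5), 2.5, -1.7, 0.0, 1]
```

View pics/wrist8.png

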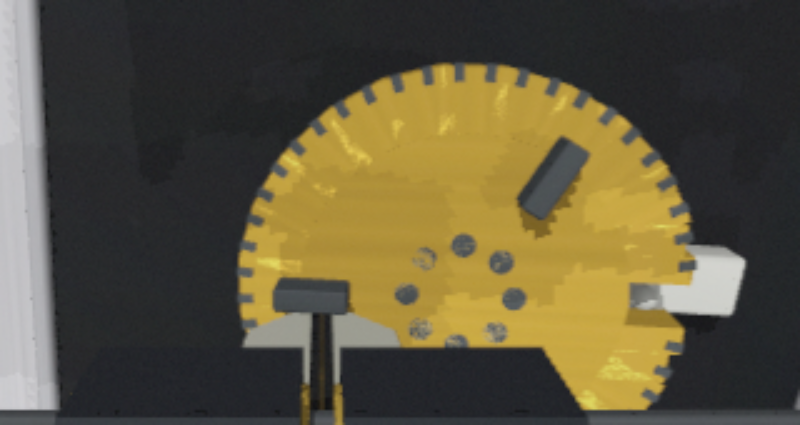

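The white pin now shows in the notch at (648,296). I'll fit the crown's pose to see whether it has dropped.

```bash
cat > f3.py <<'E'
from fit import *
m=camera_model("wrist"); psi=np.radians(-19.8)
P=lambda u,v: np.array([(u+.5)/2.5-.5+130,(v+.5)/2.5-.5+100])
holes=[(463,245),(501,262),(514,298),(495,332),(420,329),(406,294),(425,258)]
hc=np.mean([cv2.fitEllipse(np.array(holes,np.float32))[0]],axis=0)
print(hc)
obs=[(rp(0,0,12),P(*hc)),(rp(60,36,22),P(558,174)),(rp(180,36,22),P(310,288)),(rp(0,40,12),P(629,296))]
def res(p):
    r=[]
    for l,uv in obs: r.append(proj(m,crown([p[0],p[1],psi,p[2]],l,p[3]))[0]-uv)
    return np.r_[np.ravel(r),(p[0]-589.5)/2,(p[1]+76)/2]
s=least_squares(res,[589.5,-76,0.1,.1])
print(s.x,np.degrees(s.x[2]),np.round(s.fun,2))
for t in (0,.06,.13):
    print(t,[np.round(proj(m,crown([589.5,-76,psi,np.radians(3)],l,t))[0]-uv,1).tolist() for l,uv in obs])
# pin tip predicted
for z in (108,): print((proj(m,[589.5+47*np.cos(psi),-76+47*np.sin(psi),z])[0]-[130,100])*2.5)
E
python3 f3.py
```

```text
[460.04418945 294.88873291]
[ 5.90761616e+02 -7.27956482e+01  2.88027754e-02  1.05845019e-01] 1.650277470596835 [-0.19 -2.98  0.92  0.47 -0.76  2.13 -0.11  0.86  0.63  1.6 ]
0 [[-0.4, -0.7], [-1.0, 3.3], [2.4, 8.4], [-4.7, -1.0]]
0.06 [[-0.7, 0.9], [-1.2, 4.7], [0.2, 8.6], [-2.6, 2.2]]
0.13 [[-1.1, 2.9], [-1.8, 6.4], [-2.0, 8.9], [-0.4, 6.0]]
[642.46124345 301.82791098]
```

Call:
send_rows:
  targets:
    - [[0, 0, 0.4, 0.3, -0.1, 0, 1], [0, 0, 0.8, 0.6, -0.2, 0, 1], [0, 0, 1.2, 0.9, -0.3, 0, 1], [0, 0, 1.2, 0.9, -0.3, 0, 1]]

```text
time: 9.1
tool_pos: [552.5, -77.0, 114.3]
tcp_rot: [3.142, -0.0, 1.262]
contact_force: [-0.1, -1.0, 0.0]
grip_width: 0.4
```

```bash
python3 nx.py 164; python3 - <<'E'
from plan import *
im=capture("wrist")[:,:,::-1]
cv2.imwrite("pics/wrist9.png",cv2.resize(im[100:270,130:450],(800,425)))
im=capture("scene")[:,:,::-1][190:290,165:305]
cv2.imwrite("pics/scene9.png",cv2.resize(im,(784,560),interpolation=cv2.INTER_CUBIC))
E
```

```text
[552.5 -77.  114.3] 72.3 [-0.1 -1.   0. ]
[0, 0, np.float64(-1.7), -0.9, -0.7, -0.0, 1]
```

View pics/wrist9.png

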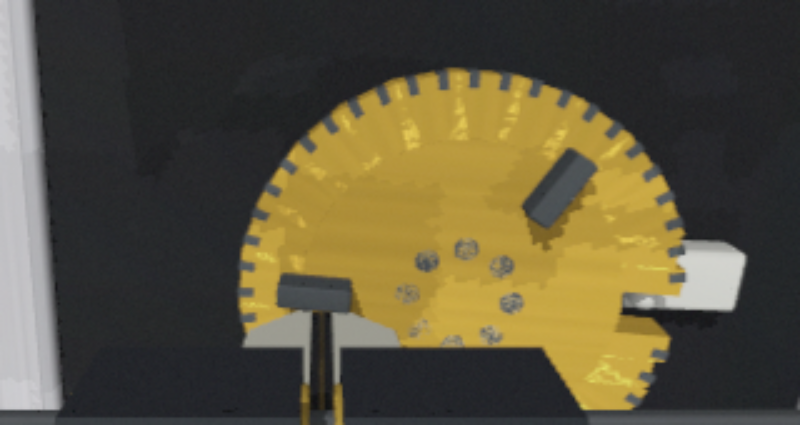

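View pics/scene9.png

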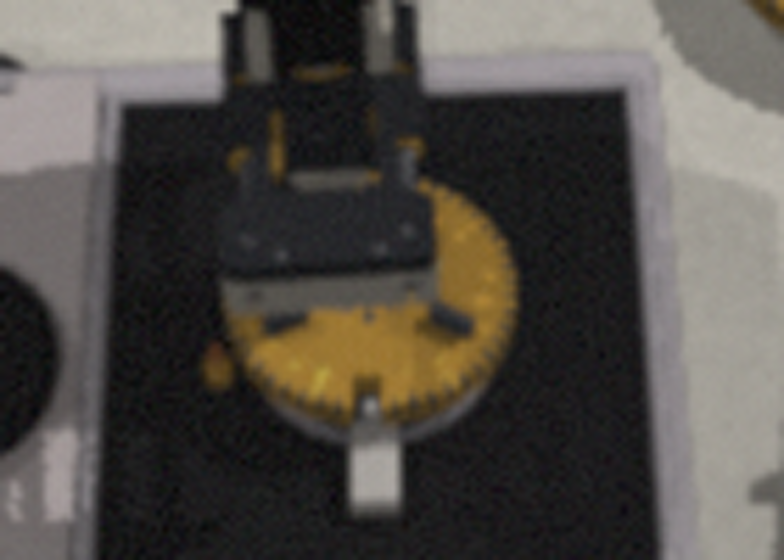

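The crown has swung over by itself, off the finger. The notch now sits over the pin, which shows in the slot at (645,299) in the wrist view and (368,395) in the scene view, and that side has sunk. Next: back off slightly, lift and check.

Call:
send_rows:
  targets:
    - [[0, 0, 0, -1, 0, -1, 1], [0, 0, 0, -1, 0, -10, 1], [0, 0, 0, -1, 0, -25, 1], [0, 0, 0, -1, 0, -40, 1], [0, 0, 0, -40, 0, -60, 1]]

```text
time: 9.62
tool_pos: [541.8, -109.2, 174.1]
tcp_rot: [-3.141, -0.003, 1.267]
contact_force: [1.0, -1.8, 0.9]
grip_width: 0.4
```

Call:
send_rows:
  targets:
    - [[0, 0, 0, -35, 0, -20, 1], [0, 0, 0, -35, 0, -20, 1], [0, 0, 0, -35, 0, -20, 1]]

```text
time: 9.87
tool_pos: [530.6, -148.3, 195.2]
tcp_rot: [3.138, 0.0, 1.259]
contact_force: [0.1, 0.3, -0.4]
grip_width: 0.4
```

```bash
python3 - <<'E'
from plan import *
import pickle
o=get_obs(); print(o['tool_pos'],np.degrees(o['tcp_rot']),o['contact_force'],o['time'])
im=capture("wrist")[:,:,::-1]; pickle.dump(camera_model("wrist"),open("w10.pkl","wb"))
cv2.imwrite("pics/wrist10.png",cv2.resize(im[60:240,176:416],(800,600),interpolation=cv2.INTER_CUBIC))
E
```

```text
[ 530.57595259 -148.34761627  195.20385025] [1.79800055e+02 5.50643211e-03 7.21405270e+01] [ 0.10414647  0.26160037 -0.36727645] 9.8667
```

View pics/wrist10.png

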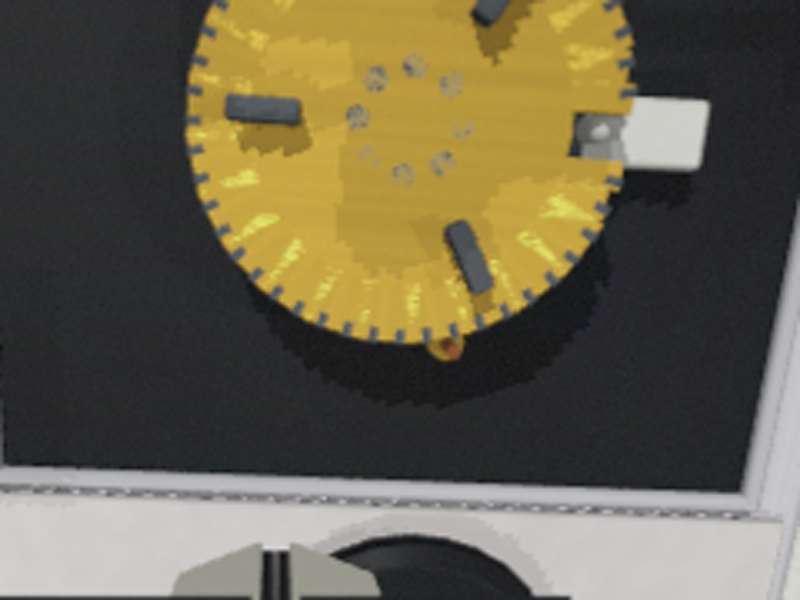

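The pin stands in the notch at (600,130). Moving over the pin side of the crown top to press.

Call:
send_rows:
  targets:
    - [[0, 0, 0.5, 23, 14, 6, 1], [0, 0, 1, 46, 28, 18, 1], [0, 0, 1.9, 68, 41, 32, 1], [0, 0, 1.9, 86.3, 51.9, 48, 1], [0, 0, 1.9, 86.3, 51.9, 58, 1]]

```text
time: 10.33
tool_pos: [607.2, -75.8, 132.6]
tcp_rot: [-3.139, -0.001, 1.233]
contact_force: [-1.2, 0.2, 0.5]
grip_width: 0.8
```

Call:
send_rows:
  targets:
    - [[0, 0, 0, 0, 0, 7, 1], [0, 0, 0, 0, 0, 14, 1], [0, 0, 0, 0, 0, 17, 1], [0, 0, 0, 0, 0, 19, 1], [0, 0, 0, 0, 0, 20, 1]]

```text
time: 10.75
tool_pos: [605.7, -80.8, 115.7]
tcp_rot: [3.141, -0.0, 1.228]
contact_force: [0.2, 0.4, 0.5]
grip_width: 0.3
```

Call:
send_rows:
  targets:
    - [[0, 0, 0, 0, 0, 0.6, 1], [0, 0, 0, 0, 0, 1.2, 1], [0, 0, 0, 0, 0, 1.8, 1], [0, 0, 0, 0, 0, 2.4, 1], [0, 0, 0, 0, 0, 3, 1]]

```text
time: 11.17
tool_pos: [606.0, -80.3, 112.5]
tcp_rot: [3.141, -0.0, 1.229]
contact_force: [0.8, 1.2, -0.3]
grip_width: 0.3
```

Call:
send_rows:
  targets:
    - [[0, 0, 0, 0, 0, 0.4, 1], [0, 0, 0, 0, 0, 0.8, 1], [0, 0, 0, 0, 0, 1.2, 1], [0, 0, 0, 0, 0, 1.6, 1], [0, 0, 0, 0, 0, 2, 1]]

```text
time: 11.58
tool_pos: [606.3, -80.2, 110.6]
tcp_rot: [3.141, -0.0, 1.229]
contact_force: [-0.0, -1.0, 0.6]
grip_width: 0.3
```

Call:
send_rows:
  targets:
    - [[0, 0, 0, 0, 0, 0.3, 1], [0, 0, 0, 0, 0, 0.6, 1], [0, 0, 0, 0, 0, 0.9, 1], [0, 0, 0, 0, 0, 1.2, 1], [0, 0, 0, 0, 0, 1.5, 1]]

```text
time: 12.0
tool_pos: [605.8, -80.2, 108.6]
tcp_rot: [-3.141, -0.0, 1.229]
contact_force: [-1.5, -0.3, 2.3]
grip_width: 0.8
```

Call:
send_rows:
  targets:
    - [[0, 0, 0, 0, 0, 0.2, 1], [0, 0, 0, 0, 0, 0.4, 1], [0, 0, 0, 0, 0, 0.6, 1], [0, 0, 0, 0, 0, 0.8, 1], [0, 0, 0, 0, 0, 1, 1]]

```text
time: 12.42
tool_pos: [605.9, -80.2, 108.6]
tcp_rot: [3.141, -0.0, 1.229]
contact_force: [-4.0, 0.6, 7.7]
grip_width: 0.6
```

Call:
send_rows:
  targets:
    - [[0, 0, 0, 0, 0, 0.2, 1], [0, 0, 0, 0, 0, 0.4, 1], [0, 0, 0, 0, 0, 0.6, 1], [0, 0, 0, 0, 0, 0.8, 1], [0, 0, 0, 0, 0, 0.8, 1]]

```text
time: 12.83
tool_pos: [605.9, -80.2, 108.6]
tcp_rot: [3.141, -0.0, 1.229]
contact_force: [-4.9, 0.6, 11.9]
grip_width: 0.6
```

```bash
python3 - <<'E'
from plan import *
im=capture("wrist")[:,:,::-1]
cv2.imwrite("pics/wrist11.png",cv2.resize(im[100:270,130:450],(800,425)))
im=capture("side")[:,:,::-1][135:235,250:390]
cv2.imwrite("pics/side11.png",cv2.resize(im,(784,560),interpolation=cv2.INTER_CUBIC))
E
```

```text
(no output)
```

View pics/wrist11.png

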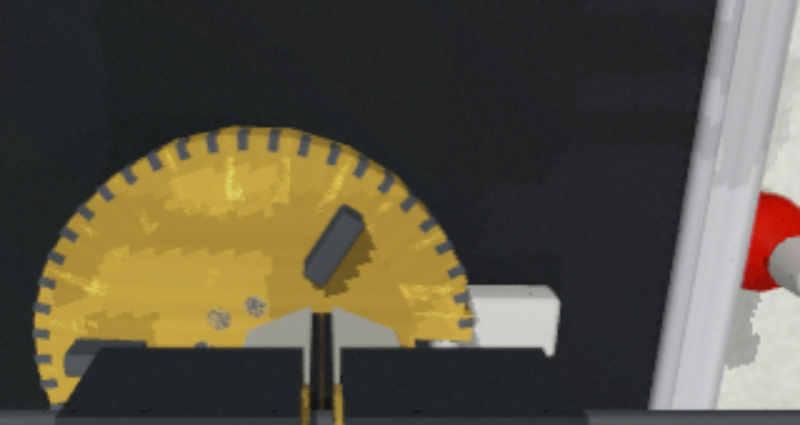

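View pics/side11.png

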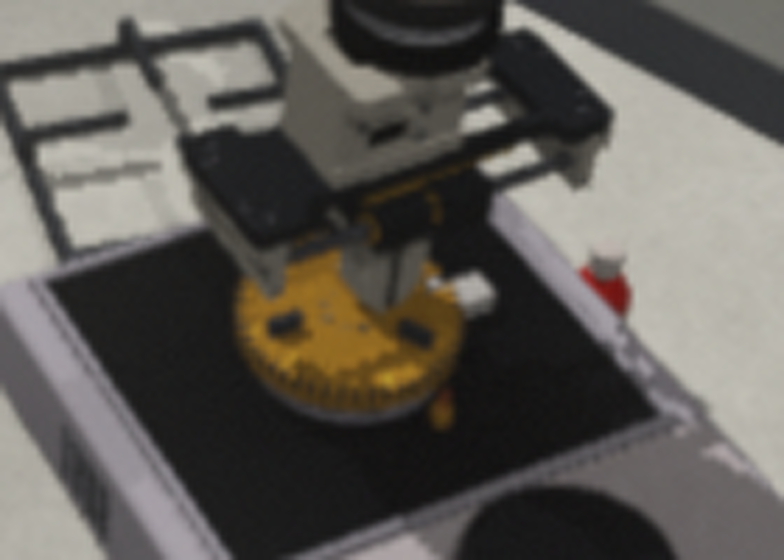

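Rigid stop at tip z = 108.6 (flat top expected at 108.0) while the force rose to 12 N, so it looks seated. I'll lift off and check.

Call:
send_rows:
  targets:
    - [[0, 0, 0, 0, 0, -2, 1], [0, 0, 0, 0, 0, -12, 1], [0, 0, 0, 0, 0, -35, 1], [0, 0, 0, -20, -20, -60, 1], [0, 0, 0, -50, -40, -80, 1]]

```text
time: 13.35
tool_pos: [552.2, -112.8, 188.4]
tcp_rot: [3.14, -0.001, 1.232]
contact_force: [-0.3, -0.2, 1.9]
grip_width: 0.3
```

Call:
send_rows:
  targets:
    - [[0, 0, 0, -36, -15, -20, 1], [0, 0, 0, -36, -15, -20, 1], [0, 0, 0, -36, -15, -20, 1], [0, 0, 0, -36, -15, -20, 1]]

```text
time: 13.68
tool_pos: [525.5, -142.9, 207.3]
tcp_rot: [3.141, -0.0, 1.228]
contact_force: [0.3, 0.0, -0.3]
grip_width: 0.2
```

```bash
python3 - <<'E'
from plan import *
import pickle
o=get_obs(); print(o['tool_pos'],np.degrees(o['tcp_rot']),o['contact_force'],o['time'])
im=capture("wrist")[:,:,::-1]; pickle.dump(camera_model("wrist"),open("w12.pkl","wb")); cv2.imwrite("w12.png",im)
cv2.imwrite("pics/wrist12.png",cv2.resize(im[40:220,156:396],(800,600),interpolation=cv2.INTER_CUBIC))
im=capture("side")[:,:,::-1][135:235,250:390]
cv2.imwrite("pics/side12.png",cv2.resize(im,(784,560),interpolation=cv2.INTER_CUBIC))
E
```

```text
[ 525.53066742 -142.86016108  207.27885133] [ 1.79955378e+02 -2.81823815e-02  7.03655109e+01] [ 0.30328478  0.01213808 -0.3188791 ] 13.6833
```

View pics/wrist12.png

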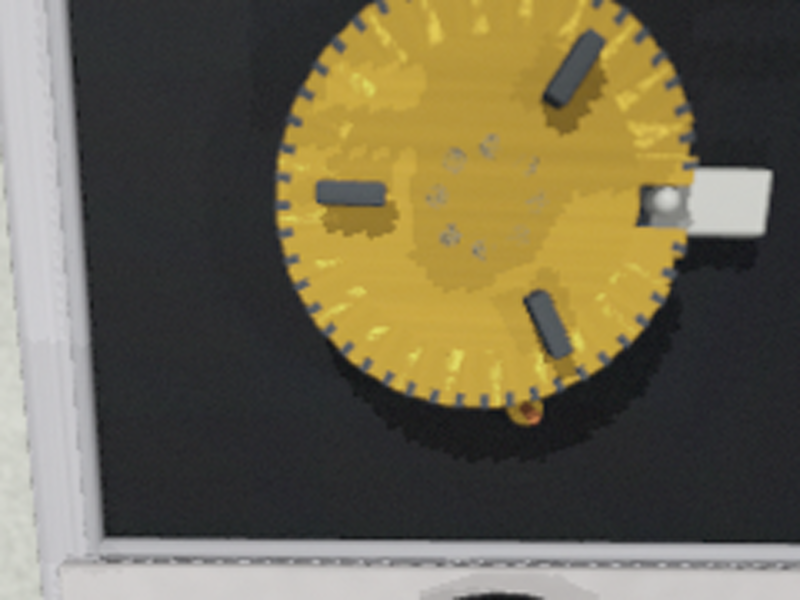

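View pics/side12.png

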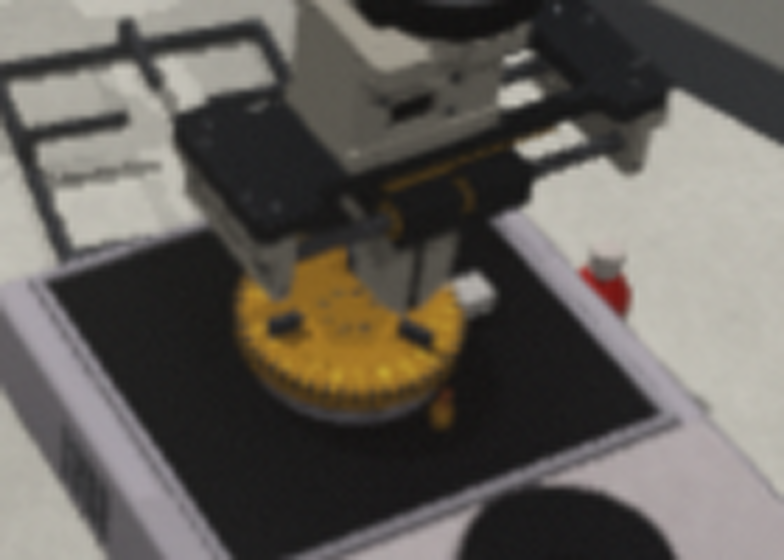

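```bash
cat > f4.py <<'E'
from fit import *
import pickle
psi=np.radians(-19.8); s=10/3
def run(f,off,C,blk,sen,cr):
    m=pickle.load(open(f,"rb"))
    P=lambda q: (np.array(q)+.5)/s-.5+off
    x=np.array([np.cos(psi),np.sin(psi),0]);y=np.array([-x[1],x[0],0]);o=np.array([589.8,-75.6,0]);a=psi-np.radians(75)
    fixed=[(o+80*x+9*y+[0,0,92.9],P(blk[0])),(o+80*x-9*y+[0,0,92.9],P(blk[1])),(o+62*np.array([np.cos(a),np.sin(a),0])+[0,0,100],P(sen))]
    def res(p):
        sh=p[4:6]; r=[]
        for w,uv in fixed: r.append(proj(m,w)[0]+sh-uv)
        for l,uv in cr: r.append(proj(m,crown([p[0],p[1],psi,p[2]],l,p[3]))[0]+sh-P(uv))
        return np.r_[np.ravel(r),(p[0]-589.8)/1,(p[1]+75.6)/1]
    for t in (None,0,.06,.13):
        if t is None: q=least_squares(res,[589.8,-75.6,0,.05,0,0]); print(f,np.round(q.x,3),round(q.cost,2)); print(np.round(q.fun,1))
        else:
            q=least_squares(lambda p:res([*p[:3],t,*p[3:]]),[589.8,-75.6,0,0,0]); print('  tilt',t,'cost',round(q.cost,2))
L={'C':rp(180,36,22),'A':rp(60,36,22),'B':rp(300,36,22),'n':rp(0,40,12),'h':rp(0,0,12)}
run("w10.pkl",np.array([176,60]),0,[(709,100),(703,170)],(445,346),[(L['C'],(264,107)),(L['B'],(467,257)),(L['n'],(575,133)),(L['h'],(409,121))])
run("w12.pkl",np.array([156,40]),0,[(771,170),(766,236)],(525,411),[(L['C'],(351,191)),(L['A'],(575,67)),(L['B'],(546,323)),(L['n'],(640,206)),(L['h'],(487,195))])
E
python3 f4.py
```

```text
w10.pkl [ 5.89737e+02 -7.57180e+01 -4.80000e-02  4.80000e-02 -1.07000e+00
 -9.35000e-01] 5.37
[ 0.3 -1.1 -1.3 -0.7  0.9  1.8 -0.8 -0.5  1.2  0.6 -0.6  0.3  0.2 -0.4
 -0.1 -0.1]
  tilt 0 cost 6.53
  tilt 0.06 cost 5.43
  tilt 0.13 cost 8.02
w12.pkl [ 5.89638e+02 -7.54590e+01 -4.30000e-02 -1.10000e-02 -2.33000e-01
 -2.90000e-02] 5.87
[ 0.1 -1.3 -1.1 -0.7  0.9  1.8 -0.6 -0.4  0.9 -0.5  1.1  0.7 -0.8 -0.3
 -0.4  0.7 -0.2  0.1]
  tilt 0 cost 5.93
  tilt 0.06 cost 8.41
  tilt 0.13 cost 15.01
```

The fit gives a tilt of 0.05 rad before the press and -0.01 after, with the pin dome level with the top at (665,199). I'll touch the pin side once more to confirm it stayed down.

Call:
send_rows:
  targets:
    - [[0, 0, 0, 22, 14, 6, 1], [0, 0, 0, 45, 28, 20, 1], [0, 0, 0, 66, 42, 40, 1], [0, 0, 0, 86, 56, 62, 1], [0, 0, 0, 86, 56, 76, 1]]

```text
time: 14.2
tool_pos: [609.0, -76.4, 127.4]
tcp_rot: [-3.139, -0.001, 1.233]
contact_force: [-1.5, 0.6, -1.0]
grip_width: 0.4
```

Call:
send_rows:
  targets:
    - [[0, 0, 0, 0, 0, 5, 1], [0, 0, 0, 0, 0, 10, 1], [0, 0, 0, 0, 0, 14, 1], [0, 0, 0, 0, 0, 16, 1], [0, 0, 0, 0, 0, 17.5, 1]]

```text
time: 14.62
tool_pos: [607.0, -81.0, 114.1]
tcp_rot: [3.14, -0.0, 1.228]
contact_force: [0.1, -0.5, -0.1]
grip_width: 0.4
```

Call:
send_rows:
  targets:
    - [[0, 0, 0, 0, 0, 0.5, 1], [0, 0, 0, 0, 0, 1, 1], [0, 0, 0, 0, 0, 1.5, 1], [0, 0, 0, 0, 0, 2, 1], [0, 0, 0, 0, 0, 2.4, 1]]

```text
time: 15.03
tool_pos: [606.9, -80.6, 111.3]
tcp_rot: [3.141, -0.0, 1.229]
contact_force: [-0.1, -0.6, -0.3]
grip_width: 0.4
```

Call:
send_rows:
  targets:
    - [[0, 0, 0, 0, 0, 0.4, 1], [0, 0, 0, 0, 0, 0.8, 1], [0, 0, 0, 0, 0, 1.2, 1], [0, 0, 0, 0, 0, 1.6, 1], [0, 0, 0, 0, 0, 1.6, 1]]

```text
time: 15.45
tool_pos: [606.8, -80.5, 109.4]
tcp_rot: [-3.141, -0.0, 1.229]
contact_force: [0.4, 0.8, 0.4]
grip_width: 0.1
```

Call:
send_rows:
  targets:
    - [[0, 0, 0, 0, 0, 0.4, 1], [0, 0, 0, 0, 0, 0.8, 1], [0, 0, 0, 0, 0, 1.2, 1], [0, 0, 0, 0, 0, 1.6, 1], [0, 0, 0, 0, 0, 2, 1]]

```text
time: 15.87
tool_pos: [606.9, -80.5, 108.6]
tcp_rot: [3.141, -0.0, 1.229]
contact_force: [-4.1, 0.5, 8.7]
grip_width: 0.3
```

No contact down to 109.4, then a rigid stop at 108.6 again, so the crown has stayed flat. Withdrawing.

Call:
send_rows:
  targets:
    - [[0, 0, 0, 0, 0, -2, 1], [0, 0, 0, 0, 0, -12, 1], [0, 0, 0, 0, 0, -35, 1], [0, 0, 0, 0, -20, -65, 1], [0, 0, 0, 0, -45, -95, 1]]

```text
time: 16.28
tool_pos: [564.6, -65.8, 203.1]
tcp_rot: [-3.141, 0.0, 1.228]
contact_force: [0.4, -0.2, 0.3]
grip_width: 0.6
```

Call:
send_rows:
  targets:
    - [[0, 0, 0, 20, -30, -10, 1], [0, 0, 0, 40, -60, -20, 1], [0, 0, 0, 60, -90, -30, 1], [0, 0, 0, 80, -120, -30, 1], [0, 0, 0, 100, -150, -30, 1]]

```text
time: 16.7
tool_pos: [455.9, 80.1, 233.9]
tcp_rot: [3.139, -0.001, 1.228]
contact_force: [1.0, 1.3, -0.1]
grip_width: 0.6
```

Call:
send_rows:
  targets:
    - [[0, 0, 0, 20, 0, 0, 1], [0, 0, 0, 50, 0, 0, 1], [0, 0, 0, 80, 0, 0, 1], [0, 0, 0, 80, 0, 0, 1], [0, 0, 0, 80, 0, 0, 1]]

```text
time: 17.12
tool_pos: [483.6, 155.5, 232.8]
tcp_rot: [3.141, -0.0, 1.232]
contact_force: [-0.0, -1.1, -0.8]
grip_width: 0.5
```

```bash
python3 - <<'E'
from plan import *
o=get_obs(); print(o['tool_pos'],o['contact_force'],o['time'])
a=capture("scene")[:,:,::-1]; b=capture("side")[:,:,::-1]
cv2.imwrite("pics/scene13.png",cv2.resize(a,(768,576)))
cv2.imwrite("pics/side13.png",cv2.resize(b[135:235,250:390],(784,560),interpolation=cv2.INTER_CUBIC))
cv2.imwrite("pics/scene13z.png",cv2.resize(a[190:290,165:305],(784,560),interpolation=cv2.INTER_CUBIC))
for l in ("pan_support","sugar_pan","colour_bottle","cap"):
    r=place_of(l,"scene")[:1]; print(l,[np.round(x['location'],1) for x in r])
E
```

```text
[483.55999209 155.51138269 232.8157901 ] [-0.04729964 -1.0983678  -0.78917333] 17.1167
pan_support [array([280.9, 346.3])]
sugar_pan [array([257.1,  95.2])]
colour_bottle [array([332.7, 238.4])]
cap [array([254. , 152.4])]
```

View pics/scene13.png

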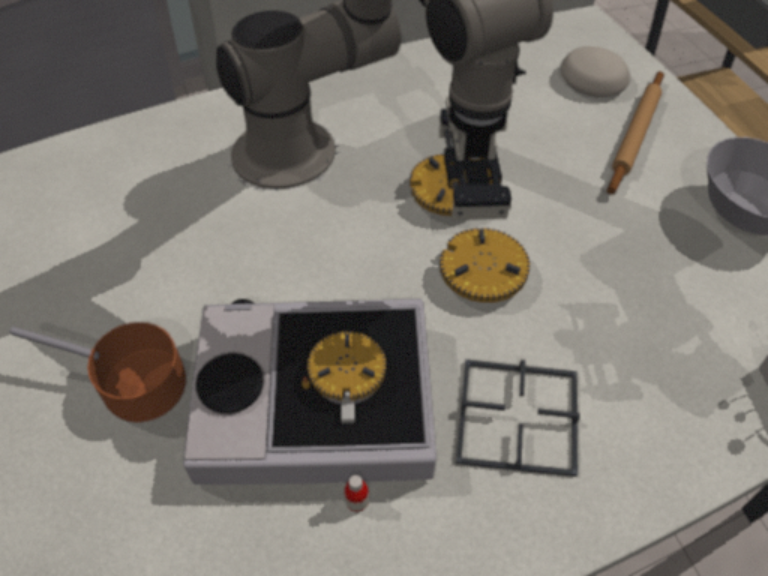

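View pics/side13.png

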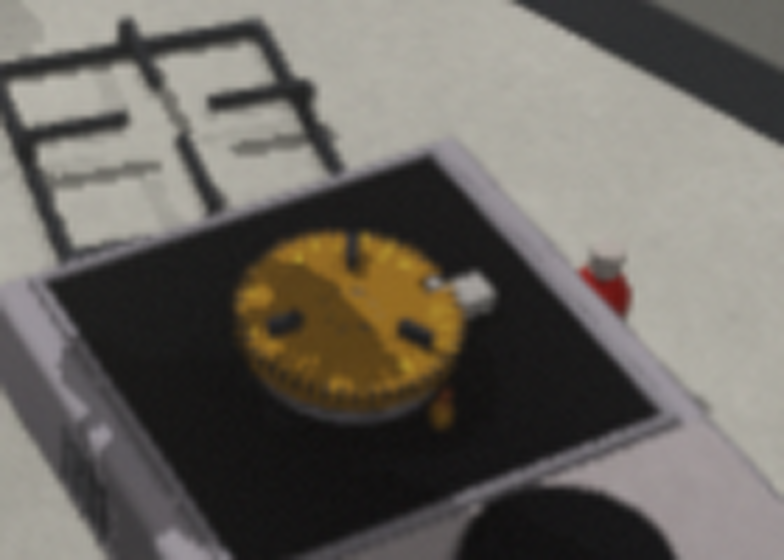

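View pics/scene13z.png

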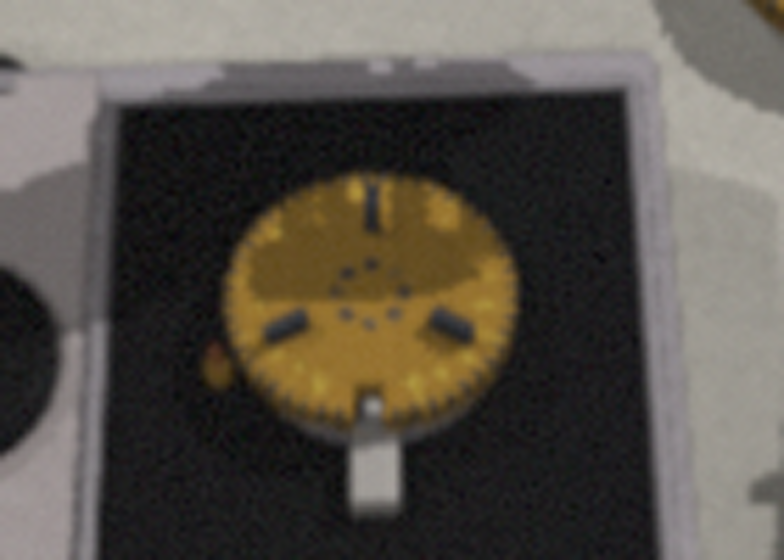

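The crown lies with its notch over the pin at (370,405), and the other objects look unmoved. Handing in.

```bash
python3 -c "
from plant import *
print(close_job())"
```

```text
the job is handed in; nothing more can be done
None
```

The crown is back on its seat with the notch over the spark pin, and I handed the job in at about 17 s; no verdict was reported. I pushed it about 135° clockwise with the shut fingertips on the lug opposite the notch. The notch then slipped over the pin and that side sank. I pressed the pin side down and drew the hand away.

**Last checks**
- **Flatness:** on a second touch the fingertip met nothing down to 109.4 mm and stopped firmly at 108.6 mm. The flat top should be at 108.0 mm, so the crown had stayed down. The camera fit gave a tilt of about 0.05 rad before the press and −0.01 rad after.
- **Notch and centring:** the pin is visible in the notch from the wrist, side and scene cameras. The fit put the crown's centre within about 1 mm of the burner axis, though it was held close to that value.
- **Forces:** the largest force I read was about 13 N, during the press. Readings while turning the crown stayed under 3 N.
- **Other objects:** the cap, pan support, sugar pan and bottle look unmoved in the scene picture. I didn't measure their shifts. The hand is clear of everything.

**Doubts:** the camera fits had errors of 1–2 pixels. One fit, made while the finger still touched the lug, was inconsistent and I did not use it. The final stop 0.6 mm above the nominal height is within tolerance. I saw no sudden drop in force as the clip was passed, so seating rests on the heights and the pictures.

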